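# Prop the marver rack with the lab jack and fill its empty bays

## Task

First prop the overhanging end of the sloped rack: turn the knob of the lab jack until its platform just touches the sprung foot above it, pushing the foot up no more than a few millimetres. Then, with the rack propped, put one of the spare graphite blocks from the bench into each empty bay, lying flat, lengthwise down the slope, with its lower end against the cleat, until every bay holds one block; surplus spares are left over. Leave the blocks already in the rack in their bays and the bottle, dish and paddle where they are.

Things in the scene. Friction and masses are not known exactly. Their poses are not given: they have to be found in the camera images.
- held0: black graphite marver block, 84 long (its x) x 52 wide (its y) x 18 mm thick, with an upright pale wooden grip bar on top, 62 long (along its x) x 16 wide x 32 mm tall (so 50 mm tall overall), about 0.17 kg; origin at the centre of its underside, z up through the grip; alike either way round. If present, it already sits in bay 0 of the rack at the start
- held1: black graphite marver block, 84 long (its x) x 52 wide (its y) x 18 mm thick, with an upright pale wooden grip bar on top, 62 long (along its x) x 16 wide x 32 mm tall (so 50 mm tall overall), about 0.17 kg; origin at the centre of its underside, z up through the grip; alike either way round. If present, it already sits in bay 1 of the rack at the start
- held2: black graphite marver block, 84 long (its x) x 52 wide (its y) x 18 mm thick, with an upright pale wooden grip bar on top, 62 long (along its x) x 16 wide x 32 mm tall (so 50 mm tall overall), about 0.17 kg; origin at the centre of its underside, z up through the grip; alike either way round. If present, it already sits in bay 2 of the rack at the start
- held3: black graphite marver block, 84 long (its x) x 52 wide (its y) x 18 mm thick, with an upright pale wooden grip bar on top, 62 long (along its x) x 16 wide x 32 mm tall (so 50 mm tall overall), about 0.17 kg; origin at the centre of its underside, z up through the grip; alike either way round. If present, it already sits in bay 3 of the rack at the start
- held4: black graphite marver block, 84 long (its x) x 52 wide (its y) x 18 mm thick, with an upright pale wooden grip bar on top, 62 long (along its x) x 16 wide x 32 mm tall (so 50 mm tall overall), about 0.17 kg; origin at the centre of its underside, z up through the grip; alike either way round. If present, it already sits in bay 4 of the rack at the start
- spare0: black graphite marver block, 84 long (its x) x 52 wide (its y) x 18 mm thick, with an upright pale wooden grip bar on top, 62 long (along its x) x 16 wide x 32 mm tall (so 50 mm tall overall), about 0.17 kg; origin at the centre of its underside, z up through the grip; alike either way round. A spare: if present, it starts lying flat on the bench in front of the rack
- spare1: black graphite marver block, 84 long (its x) x 52 wide (its y) x 18 mm thick, with an upright pale wooden grip bar on top, 62 long (along its x) x 16 wide x 32 mm tall (so 50 mm tall overall), about 0.17 kg; origin at the centre of its underside, z up through the grip; alike either way round. A spare: if present, it starts lying flat on the bench in front of the rack
- spare2: black graphite marver block, 84 long (its x) x 52 wide (its y) x 18 mm thick, with an upright pale wooden grip bar on top, 62 long (along its x) x 16 wide x 32 mm tall (so 50 mm tall overall), about 0.17 kg; origin at the centre of its underside, z up through the grip; alike either way round. A spare: if present, it starts lying flat on the bench in front of the rack
- spare3: black graphite marver block, 84 long (its x) x 52 wide (its y) x 18 mm thick, with an upright pale wooden grip bar on top, 62 long (along its x) x 16 wide x 32 mm tall (so 50 mm tall overall), about 0.17 kg; origin at the centre of its underside, z up through the grip; alike either way round. A spare: if present, it starts lying flat on the bench in front of the rack
- spare4: black graphite marver block, 84 long (its x) x 52 wide (its y) x 18 mm thick, with an upright pale wooden grip bar on top, 62 long (along its x) x 16 wide x 32 mm tall (so 50 mm tall overall), about 0.17 kg; origin at the centre of its underside, z up through the grip; alike either way round. A spare: if present, it starts lying flat on the bench in front of the rack
- bay0 (a point): bay 0 of the rack (0 is next to the jack, 4 the farthest): the point on the sloping surface where the centre of a block's underside lies when it is seated with its lower end against the cleat. x points up the slope, y along the cleat, z out of the surface; the block's 84 mm length lies along x
- bay1 (a point): bay 1 of the rack (0 is next to the jack, 4 the farthest): the point on the sloping surface where the centre of a block's underside lies when it is seated with its lower end against the cleat. x points up the slope, y along the cleat, z out of the surface; the block's 84 mm length lies along x
- bay2 (a point): bay 2 of the rack (0 is next to the jack, 4 the farthest): the point on the sloping surface where the centre of a block's underside lies when it is seated with its lower end against the cleat. x points up the slope, y along the cleat, z out of the surface; the block's 84 mm length lies along x
- bay3 (a point): bay 3 of the rack (0 is next to the jack, 4 the farthest): the point on the sloping surface where the centre of a block's underside lies when it is seated with its lower end against the cleat. x points up the slope, y along the cleat, z out of the surface; the block's 84 mm length lies along x
- bay4 (a point): bay 4 of the rack (0 is next to the jack, 4 the farthest): the point on the sloping surface where the centre of a block's underside lies when it is seated with its lower end against the cleat. x points up the slope, y along the cleat, z out of the surface; the block's 84 mm length lies along x
- rack: fixed metal rack on two legs: a board sloping 18 degrees down towards the robot, with five bays side by side, 70 mm apart, parted by ribs 8 mm tall and 4 mm thick (66 mm clear). The cleat along the low edge stands 14 mm proud, 42 mm downhill of the bay points; the board ends 78 mm uphill of them. Origin under the sprung foot; y runs along the cleat, z up
- foot_tip (a point): centre of the underside of the round rubber-padded sprung foot (30 mm across) that hangs under the rack's overhanging end, straight above the jack; it moves up with the foot when pushed
- foot (a joint): how far the sprung foot is pushed up, m: 0 hanging free, 0.008 at its stop; light spring, 400 N/m
- jack_top (a point): centre of the top face of the lab jack's square steel platform (96 x 96 mm), which rises straight up; at the start 15 to 32 mm below the foot
- jack_knob (a joint): angle of the jack's knob, rad, grows clockwise seen from above and raises the platform 3 mm per rad; range 0 to 13 (several turns); stiff enough to stay where it is left (0.08 N m)
- knob_grip (a point): on the vertical axis of the jack's black knob, at the height to pinch: a disc 54 mm across, 9 mm thick, with an upright bar grip across it, 54 long (along this point's x, which turns with the knob) x 16 wide x 32 mm tall; the bar's top is 13 mm above this point, the disc's top 19 mm below. It sits on a grey housing 130 mm from the platform's centre, on the side away from the rack
- bottle: white plastic bottle, 48 mm across, 130 mm tall, origin at its foot; bystander
- dish: shallow glass dish, 100 mm across, 35 mm tall, origin at its foot; bystander
- paddle: graphite paddle with wooden handle, 210 mm long, lying flat, origin under its middle; bystander
Mind the look-alikes: they are no part of the job. What is shaped like the spare0 but blue or purple is not meant.

How it is judged:
By the outcome, as a careful person would: the job done as asked, in the order asked, and still so for the second after the job is handed in, with the robot touching nothing.
Of held0, held1, held2, held3, held4 only 1 to 2 are there at a start; the rules pass over those that are not, and their reading is None.
Of spare0, spare1, spare2, spare3, spare4 only 4 to 5 are there at a start; the rules pass over those that are not, and their reading is None.
At some moment in a run one of spare0, spare1, spare2, spare3, spare4 may be knocked a few centimetres aside while the robot is not near it.
Once in a run the grip may slacken for a moment while it holds something.
It also fails if it takes over 210 s, if anything falls off the work surface, if the arm or the gripper's body presses on something with over 40 N, if the wrist force passes 120 N, or if a joint passes its speed limit or range.

## Robot

A 6-joint arm with a two-finger parallel gripper is mounted at the origin on the work surface. World frame = base frame: x ahead of the robot, y to its left, z up, the work surface at z = 0. Lengths are in m, angles in rad, forces in N, time in s.
With the tool pointing down it reaches from about 0.325 to 0.775 m from the base axis. Payload 9.3 kg.
Tool frame: the origin (TCP) lies between the finger pads; the fingertips stand 25 mm ahead of it and the grasp point (between the pads) lies 6 mm ahead of it (robot.tips_ahead is the distance from the TCP to the fingertips, in m); x points along the fingers, z is the direction in which the jaws open and shut, and the axes are right-handed (so a half turn about x gives the same grasp; the last joint's range is limited). The gripper opens to 85 mm and grips with 20 to 120 N. Pads are 22 mm wide; open, the fingers measure 114 mm over their backs; the gripper's body (76 mm by 85 mm) begins 54 mm behind the grasp point. The pads swing forward as they close: fully open they stand 13 mm farther back than shut.
Start: joints at [-1.262, 0.259, 0.021, 1.334, 0, 1.418], TCP at [0.245, -0.492, 0.256] pointing down, gripper open.
Joint ranges: [-3.04, 3.04], [-0.91, 1.82], [-1.04, 1.36], [-1.92, 1.95], [-1.52, 1.45], [-3.14, 3.14]. Speed limits (rad/s): [2.22, 2.22, 2.79, 3.14, 3.14, 3.14].

## Interface

Orientations are given as a rotation vector (axis times angle).
In Python, from cell import telemetry, cams, workorder, robot gives the robot as it stands. The module is installed in compiled form; this text tells all that it offers.
- The arm moves only by the shell command python3 -m crank 'ROWS'. ROWS is JSON, one flat list of numbers, 7 for each row, row after row: the turn, a rotation vector about the tool's x, y, z in degrees, then the shift along the tool's x, y, z in cm, then the opening, from -1 (shut) to 1 (fully open). In form: [wx, wy, wz, tx, ty, tz, fingers, wx, wy, wz, tx, ty, tz, fingers, ...]. A call has 1 to 10 rows; each row shifts and turns the commanded pose from where the row before left it, along the tool's axes as they then stand; what a row does not reach is not made up. A row lasts 1/8 s, in which the tool goes at most 62.5 mm and 10.7 degrees, less where a joint would pass 70% of its speed; a pose out of reach is approached as far as the arm can. A call is refused whole if a number of a shift passes 6.25 or a number of a turn 10.7, either way. A call with a gripper value outside its range is refused whole. The fingers move at their own pace and stop on an object; the grip force is fixed at half the most. Time passes only in rows, so rows that do not move let the fingers close. It gives the time, the measured TCP pose, the force and the opening at its end, in the units of the state.
- telemetry.get_obs(): the state, without advancing time (a new reading comes with each control period).
- cams.camera(name): name is "scene" or "side" or "wrist"; returns a dict with "frame" (480x640x3 uint8, blue, green, red), "range_z" (480x640 float32, m along the optical axis (not along the pixel's ray), 0 where there is no reading), "fx", "fy", "cx", "cy" (pixels), "R" (3x3) and "t" (3): a world point X has camera coordinates R X + t. Camera axes: x right, y down, z forward; pixel columns grow to the right and rows downward; lengths in m; the calibration is good to about 2 mm. A picture is of the moment at which its call begins.
- workorder.finish_job(): hands the job in, once; it reports no verdict.
The state is a dict: "time_s": time; "qpos": joint angles; "joint_vel": joint speeds; "joint_torque": joint torques, N m; "ee_pos": TCP position; "tool_rot": TCP orientation; "force": force on the tool from outside, world axes, zero at the start; "wrist_torque": the same for the moment, N m; "width": finger opening in m.
Only numpy, scipy, OpenCV 4.12 (cv2) and the standard library are available. Lean on these libraries where they do the work, as an engineer would, in place of code of your own. Each camera call takes 0.05 s, during which the arm holds its last target. There are 200 camera calls.

## Working session

There is one attempt and no reset: what is moved stays moved. The work goes in short steps, Python scripts to look and compute and a shell command to move; the robot and the scene stay as the last step left them, time stands still between calls to the robot, and variables do not carry over. Pictures are saved under pics/ and viewed, about 12 in all and at most 16, crops included, and the job is handed in when it is done.

```bash
mkdir -p pics; cat > h.py <<'E'
import numpy as np, cv2
from cell import telemetry, cams, workorder, robot
from scipy.spatial.transform import Rotation as Ro
def world(c):
    z=c["range_z"]; v,u=np.indices(z.shape)
    P=np.stack([(u-c["cx"])/c["fx"]*z,(v-c["cy"])/c["fy"]*z,z],-1)
    return (P-c["t"])@np.asarray(c["R"])   # R^T (P-t)
def pix(c,X):
    p=np.asarray(c["R"])@np.asarray(X)+c["t"]; return c["fx"]*p[0]/p[2]+c["cx"],c["fy"]*p[1]/p[2]+c["cy"]
def st():
    o=telemetry.get_obs(); print("t",round(o["time_s"],2),"p",np.round(o["ee_pos"],4),"w",round(o["width"],4),"F",np.round(o["force"],1),"q",np.round(o["qpos"],2))
    R=Ro.from_rotvec(o["tool_rot"]).as_matrix(); return np.array(o["ee_pos"]),R
E
python3 - <<'E'
from h import *
p,R=st(); print(R.round(3), robot.tips_ahead)
for n in("scene","side","wrist"):
    c=cams.camera(n); cv2.imwrite(f"pics/{n}0.png",c["frame"]); np.save(f"{n}0.npy",c,allow_pickle=True)
    print(n,c["fx"],c["R"].round(2) if hasattr(c["R"],"round") else c["R"],c["t"], (c["range_z"]>0).mean())
E
```

```text
t 0.0 p [ 0.245  -0.4922  0.2557] w 0.0855 F [-0.7  0.  -0.2] q [-1.26  0.26  0.02  1.33  0.    1.42]
[[-0.     0.895  0.446]
 [ 0.001  0.446 -0.895]
 [-1.     0.    -0.001]] 0.025
scene 605.7347225852543 [[-0.83  0.56  0.  ]
 [ 0.46  0.67 -0.58]
 [-0.33 -0.48 -0.81]] [ 0.41540473 -0.12817172  1.84400124] 0.9959602864583333
side 514.3320598919823 [[-0.79 -0.61  0.01]
 [-0.47  0.61 -0.64]
 [ 0.38 -0.51 -0.77]] [0.38203432 0.31635495 1.23458646] 0.9960872395833333
wrist 418.36854411775454 [[ 0.45 -0.9  -0.  ]
 [-0.86 -0.43  0.27]
 [-0.24 -0.12 -0.96]] [-0.54817069 -0.03483065  0.37846413] 0.9960188802083333
```

View pics/scene0.png

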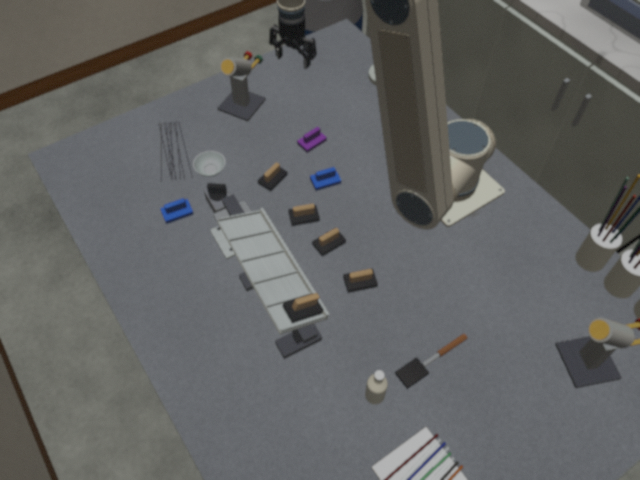

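View pics/side0.png

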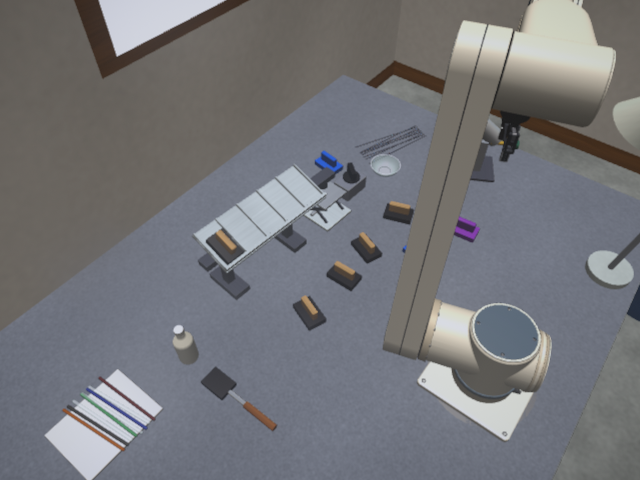

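The scene shows four spares near (272,176), (304,213), (329,240) and (360,279), one held block at (302,306) in bay 4, and the jack at (228,205). Next I build a top-down map from both clouds.

```bash
cat > m.py <<'E'
from h import *
Ps=[];Cs=[]
for n in("scene","side"):
    c=np.load(f"{n}0.npy",allow_pickle=True).item(); P=world(c); hsv=cv2.cvtColor(c["frame"],cv2.COLOR_BGR2HSV)
    ok=c["range_z"]>0
    H,S,V=hsv[...,0],hsv[...,1],hsv[...,2]
    m=((H>5)&(H<22)&(S>90)&(V>80)&ok&(P[...,2]>.02)&(P[...,2]<.25)).astype(np.uint8)
    k,l,s,ce=cv2.connectedComponentsWithStats(m)
    for i in range(1,k):
        if s[i,4]<40: continue
        Q=P[l==i]; zt=np.percentile(Q[:,2],85); T=Q[Q[:,2]>zt-.008]
        r=cv2.minAreaRect((T[:,:2]*1000).astype(np.float32)); print(n,ce[i].round(),s[i,4],"ztop",zt.round(3),"rect",np.round(r[0]),np.round(r[1]),round(r[2]))
    Ps.append(P[ok]);Cs.append(c["frame"][ok])
P=np.vstack(Ps);C=np.vstack(Cs)
np.savez("pc.npz",P=P,C=C)
# ortho map, 2 mm... x up image, y left
x0,x1,y0,y1=.25,.85,-.75,.45; s=1.5e-3
img=np.zeros((int((x1-x0)/s),int((y1-y0)/s),3),np.uint8)
k=(P[:,0]>x0)&(P[:,0]<x1)&(P[:,1]>y0)&(P[:,1]<y1)&(P[:,2]<.4); P=P[k];C=C[k]
o=np.argsort(P[:,2]);P=P[o];C=C[o]
r=((x1-P[:,0])/s).astype(int).clip(0,img.shape[0]-1); q=((y1-P[:,1])/s).astype(int).clip(0,img.shape[1]-1)
img[r,q]=C; m=(img.sum(2)==0); img=np.where(m[...,None],cv2.dilate(img,np.ones((3,3))),img)
cv2.imwrite("pics/ortho.png",img); print(img.shape)
E
python3 m.py
```

```text
scene [227.  66.] 137 ztop 0.209 rect [ 387. -639.] [19. 38.] 46
scene [271. 171.] 69 ztop 0.052 rect [ 440. -317.] [54. 16.] 12
scene [304. 208.] 79 ztop 0.051 rect [ 438. -146.] [15. 56.] 69
scene [329. 235.] 94 ztop 0.052 rect [433. -29.] [60. 16.] 3
scene [360. 274.] 108 ztop 0.051 rect [435. 121.] [16. 58.] 67
scene [304. 300.] 152 ztop 0.213 rect [650. 176.] [14. 47.] 85
scene [599. 329.] 274 ztop 0.211 rect [141. 603.] [41. 22.] 75
side [400. 205.] 82 ztop 0.051 rect [ 436. -319.] [58. 16.] 17
side [226. 240.] 137 ztop 0.212 rect [645. 177.] [14. 44.] 80
side [367. 240.] 92 ztop 0.052 rect [ 436. -146.] [15. 58.] 70
side [344. 268.] 101 ztop 0.052 rect [428. -29.] [14. 59.] 87
side [309. 305.] 123 ztop 0.052 rect [430. 121.] [15. 58.] 72
(400, 800, 3)
```

View pics/ortho.png

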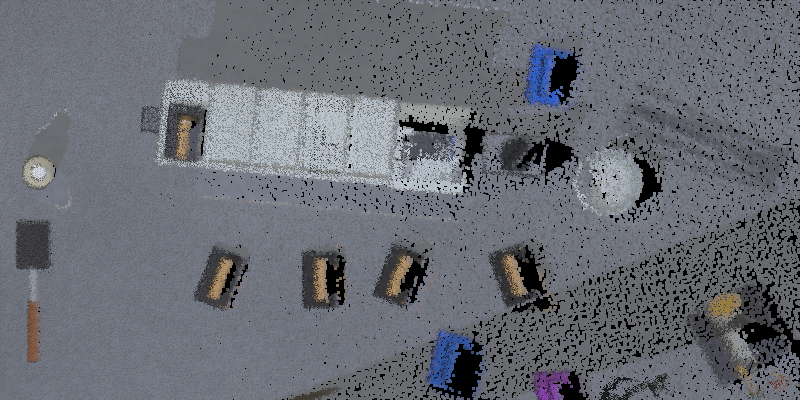

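The map shows the four spares in a row at x≈0.43, the rack above them with one block in the far bay, and the jack and knob at map pixel (515,152). Now I fit the rack, jack and spares.

```bash
cat > r.py <<'E'
from h import *
d=np.load("pc.npz");P=d["P"];C=d["C"].astype(int)
B=P[(P[:,0]>.55)&(P[:,0]<.75)&(P[:,1]>-.12)&(P[:,1]<.13)&(P[:,2]>.08)&(P[:,2]<.3)]
for it in range(6):
    A=np.c_[B[:,:2],np.ones(len(B))]; co=np.linalg.lstsq(A,B[:,2],rcond=None)[0]; e=B[:,2]-A@co; 
    B=B[abs(e)<max(.003,1.5*e.std())]
n=np.r_[-co[:2],1];n/=np.linalg.norm(n);print("plane",co,"n",n,"slope",np.degrees(np.arccos(n[2])),"yaw",np.degrees(np.arctan2(-n[1],-n[0])), len(B), e.std())
# board footprint of all points near plane
k=(abs(P[:,2]-P[:,:2]@co[:2]-co[2])<.012)&(P[:,2]>.08)&(P[:,0]>.5)&(P[:,0]<.8)&(abs(P[:,1])<.3)
Q=P[k]; r=cv2.minAreaRect((Q[:,:2]*1000).astype(np.float32)); print("rect",r, cv2.boxPoints(r).round())
yaw=np.radians(np.degrees(np.arctan2(-n[1],-n[0]))); 
# profile heights above plane along y at rack coordinates
for yw in (yaw,):
    ux=np.array([-n[0],-n[1]]);ux/=np.linalg.norm(ux); 
    a=Q[:,:2]@ux; b=Q[:,:2]@np.array([-ux[1],ux[0]]); h=(Q[:,2]-Q[:,:2]@co[:2]-co[2])*n[2]
    print("b hist"); 
    sel=(abs(a-np.median(a))<.03)
    for lo in np.arange(b.min(),b.max(),.002):
        kk=sel&(b>=lo)&(b<lo+.002); 
        if kk.sum()>3 and np.percentile(h[kk],80)>.003: print(round(lo*1000),round(1000*np.percentile(h[kk],80),1),end=" | ")
    print("\na hist"); sel=(b>-.08)&(b<.08)
    for lo in np.arange(a.min(),a.max(),.003):
        kk=sel&(a>=lo)&(a<lo+.003); print(round(lo*1000),kk.sum(),round(1000*np.percentile(h[kk],80),1) if kk.any() else 0,end=" | ")
print()
for nm,(x0,x1,y0,y1,z0,z1) in dict(plat=(.5,.72,-.29,-.12,.03,.2),knob=(.57,.68,-.38,-.27,.04,.3)).items():
    k=(P[:,0]>x0)&(P[:,0]<x1)&(P[:,1]>y0)&(P[:,1]<y1)&(P[:,2]>z0)&(P[:,2]<z1); q=P[k]
    hh,ed=np.histogram(q[:,2],np.arange(z0,z1,.004)); print(nm,[(round(ed[i]*1000),hh[i]) for i in range(len(hh)) if hh[i]>3])
    for i in range(len(hh)):
        if hh[i]>25:
            w=q[(q[:,2]>=ed[i])&(q[:,2]<ed[i+1])]; rr=cv2.minAreaRect((w[:,:2]*1000).astype(np.float32)); print("  ",round(ed[i]*1000),np.round(rr[0]),np.round(rr[1]),round(rr[2]))
H=cv2.cvtColor(C.astype(np.uint8)[None],cv2.COLOR_BGR2HSV)[0]
m=(H[:,0]>5)&(H[:,0]<22)&(H[:,1]>90)&(P[:,2]>.044)&(P[:,2]<.06)
for x,y in((438,-318),(437,-146),(431,-29),(433,121)):
    q=P[m&(np.hypot(P[:,0]-x/1e3,P[:,1]-y/1e3)<.045)][:,:2]; c=(q.max(0)+q.min(0))/2; w,v=np.linalg.eigh(np.cov(q.T)); print("spare mean",q.mean(0).round(4),c.round(4),"ang",np.degrees(np.arctan2(v[1,1],v[0,1])).round(1))
E
python3 r.py; cat > crop.py <<'E'
import cv2
a=cv2.imread("pics/scene0.png")[150:280,180:300]; b=cv2.imread("pics/side0.png")[140:250,270:390]
a=cv2.resize(a,(390,422),interpolation=2);b=cv2.resize(b,(400,366),interpolation=2);b=cv2.copyMakeBorder(b,0,56,0,0,0); cv2.imwrite("pics/crop.png",cv2.hconcat([a,b]))
E
python3 crop.py
```

```text
plane [ 0.31437183 -0.02873102 -0.04132719] n [-0.29978878  0.02739825  0.95361209] slope 17.519968267308112 yaw -5.2218609567573635 5190 0.0015721233079743287
rect ((649.4830932617188, 3.7300872802734375), (471.2897033691406, 131.18043518066406), 84.39649200439453) [[ 561. -224.]
 [ 692. -237.]
 [ 738.  232.]
 [ 607.  245.]]
b hist
-89 4.1 | -87 6.8 | -85 6.7 | -83 7.8 | -81 7.0 | -79 4.0 | -69 3.3 | -19 5.2 | -17 5.8 | -15 8.0 | -13 7.7 | -11 7.8 | 21 3.0 | 51 4.7 | 53 7.0 | 55 8.0 | 57 8.2 | 59 6.1 | 85 3.3 | 119 3.2 | 123 6.9 | 125 9.1 | 127 8.1 | 129 6.4 | 191 4.4 | 193 6.4 | 195 8.4 | 197 8.5 | 199 10.2 | 205 3.4 | 213 6.8 | 215 5.2 | 217 8.1 | 219 3.9 | 223 4.7 | 225 6.2 | 229 5.5 | 233 5.9 | 241 7.9 | 243 4.8 | 249 11.1 | 251 4.1 | 253 7.0 | 255 8.6 | 257 7.5 | 259 3.1 | 261 3.6 | 263 7.7 | 265 9.2 | 267 7.2 | 269 4.4 | 
a hist
580 9 10.1 | 583 95 10.3 | 586 89 10.1 | 589 63 10.1 | 592 91 7.3 | 595 73 3.9 | 598 99 3.5 | 601 114 2.3 | 604 108 2.4 | 607 113 2.2 | 610 110 2.6 | 613 122 2.4 | 616 109 2.4 | 619 110 3.3 | 622 131 3.2 | 625 123 2.7 | 628 101 2.5 | 631 121 2.0 | 634 
[... 1974 characters left out ...]
4(52)), (88, np.int64(66)), (92, np.int64(40))]
   40 [ 619. -323.] [95. 63.] 87
   44 [ 617. -321.] [96. 62.] 85
   48 [ 618. -320.] [96. 62.] 86
   52 [ 617. -318.] [86. 60.] 85
   56 [ 619. -326.] [58. 54.] 7
   60 [ 619. -324.] [49. 48.] 8
   64 [ 620. -317.] [21. 52.] 61
   68 [ 620. -322.] [16. 55.] 63
   76 [ 619. -318.] [17. 51.] 71
   80 [ 616. -324.] [18. 56.] 52
   84 [ 616. -325.] [23. 49.] 66
   88 [ 618. -326.] [20. 56.] 47
   92 [ 618. -323.] [18. 51.] 53
spare mean [ 0.4372 -0.3179] [ 0.437  -0.3181] ang -162.0
spare mean [ 0.4364 -0.1457] [ 0.4367 -0.1456] ang 159.3
spare mean [ 0.4307 -0.0278] [ 0.4307 -0.0292] ang -178.2
spare mean [0.4321 0.1219] [0.4324 0.1217] ang 159.9
```

View pics/crop.png

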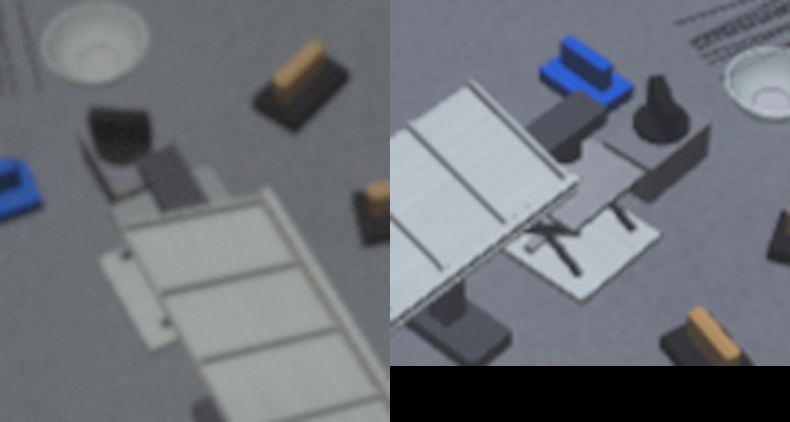

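The crop shows the lab jack with its platform under the dark overhang arm, and the black knob bar standing on the housing at about (660,105). Next I measure the knob bar's angle and work out the first move.

```bash
cat >> h.py <<'E'
def down(jaw): # jaw direction angle deg, tool pointing down
    a=np.radians(jaw); z=np.array([np.cos(a),np.sin(a),0]); x=np.array([0,0,-1.]); return np.c_[x,np.cross(z,x),z]
def goal(p,R,p0=None,R0=None):
    if p0 is None: p0,R0=st()
    w=np.degrees(Ro.from_matrix(R0.T@R).as_rotvec()); print(" shift now-frame cm",(R0.T@(np.array(p)-p0)*100).round(2),"turn deg",w.round(2),"| shift end-frame cm",(R.T@(np.array(p)-p0)*100).round(2))
YAW=np.radians(-5.2); S=np.radians(18); ux=np.array([np.cos(YAW),np.sin(YAW)]); uy=np.array([-ux[1],ux[0]])
E
python3 - <<'E'
from h import *
P=np.load("pc.npz")["P"]
for z0,z1 in((.068,.1),(.08,.1)):
    q=P[(np.hypot(P[:,0]-.617,P[:,1]+.324)<.04)&(P[:,2]>z0)&(P[:,2]<z1)]; w,v=np.linalg.eigh(np.cov(q[:,:2].T)); print(q.mean(0),np.degrees(np.arctan2(v[1,1],v[0,1])),len(q),q[:,2].max())
goal([.617,-.325,.22],down(55))
E
```

```text
[ 0.61668613 -0.3225942   0.08401901] 142.5366591699859 280 0.09706163453920083
[ 0.61693873 -0.3240604   0.0882099 ] 140.6606222314315 199 0.09706163453920083
t 0.15 p [ 0.245  -0.4922  0.2558] w 0.0855 F [ 0.1 -0.9 -0.4] q [-1.26  0.26  0.02  1.33  0.    1.42]
 shift now-frame cm [ 3.59 40.75  1.61] turn deg [-1.1854e+02 -3.0000e-02 -7.0000e-02] | shift end-frame cm [  3.58 -20.88  35.03]
```

```bash
python3 -m crank '[0,0,0,0,0,0,1]'; python3 -m crank '[10,0,0,0,0,0,1]'; python3 -c "from h import *; st()"
```

```text
time_s: 0.28
ee_pos: [0.245, -0.4923, 0.256]
tool_rot: [0.863, 1.393, -0.862]
force: [-0.2, -0.3, 0.7]
width: 0.0855
time_s: 0.4
ee_pos: [0.245, -0.4924, 0.2562]
tool_rot: [0.998, 1.33, -0.997]
force: [-0.6, 0.3, 0.5]
width: 0.0854
t 0.4 p [ 0.245  -0.4924  0.2562] w 0.0854 F [-0.6  0.3  0.5] q [-1.26  0.26  0.02  1.33  0.    1.6 ]
```

```bash
python3 -m crank '[0,0,0,0.5,5.77,-0.78,1,0,0,0,0.5,5.77,-0.78,1,0,0,0,0.5,5.77,-0.78,1,0,0,0,0.5,5.77,-0.78,1,0,0,0,0.5,5.77,-0.78,1,0,0,0,0.5,5.77,-0.78,1,0,0,0,0.5,5.77,-0.78,1]' >/dev/null; python3 -m crank '[-10.5,0,0,0,0,0,1,-10.5,0,0,0,0,0,1,-10.5,0,0,0,0,0,1,-10.5,0,0,0,0,0,1,-10.5,0,0,0,0,0,1,-10.5,0,0,0,0,0,1,-10.5,0,0,0,0,0,1,-10.5,0,0,0,0,0,1,-10.5,0,0,0,0,0,1,-10.5,0,0,0,0,0,1]' >/dev/null; python3 -m crank '[-10,0,0,0,0,0,1,-10,0,0,0,0,0,1,0,0,0,0,0,0,1]'
python3 - <<'E'
from h import *
st(); c=cams.camera("wrist"); cv2.imwrite("pics/w1.png",c["frame"]); P=world(c)
q=P[(np.hypot(P[...,0]-.617,P[...,1]+.324)<.035)&(P[...,2]>.08)&(P[...,2]<.11)]
w,v=np.linalg.eigh(np.cov(q[:,:2].T)); r=cv2.minAreaRect((q[:,:2]*1000).astype(np.float32)); print(q.mean(0),np.degrees(np.arctan2(v[1,1],v[0,1])),r,np.percentile(q[:,2],[5,50,95]),len(q))
goal([.617,-.325,.22],down(51.5))
E
```

```text
time_s: 2.9
ee_pos: [0.6169, -0.3256, 0.2211]
tool_rot: [-0.7, 1.455, 0.7]
force: [0.8, 0.5, -0.4]
width: 0.0856
t 2.9 p [ 0.6169 -0.3256  0.2211] w 0.0856 F [ 0.8  0.5 -0.4] q [-0.61  0.53  0.36  1.4  -0.    0.07]
[ 0.61572411 -0.32522166  0.09024138] 141.51399475865932 ((616.7659301757812, -326.2633972167969), (15.8528470993042, 53.44873046875), 51.64655685424805) [0.08794162 0.09050379 0.09167046] 2174
t 2.95 p [ 0.6169 -0.3256  0.2211] w 0.0856 F [ 0.5  0.4 -0.2] q [-0.61  0.53  0.36  1.4   0.    0.07]
 shift now-frame cm [0.11 0.03 0.05] turn deg [-0.26 -0.   -0.02] | shift end-frame cm [0.11 0.03 0.05]
```

View pics/w1.png

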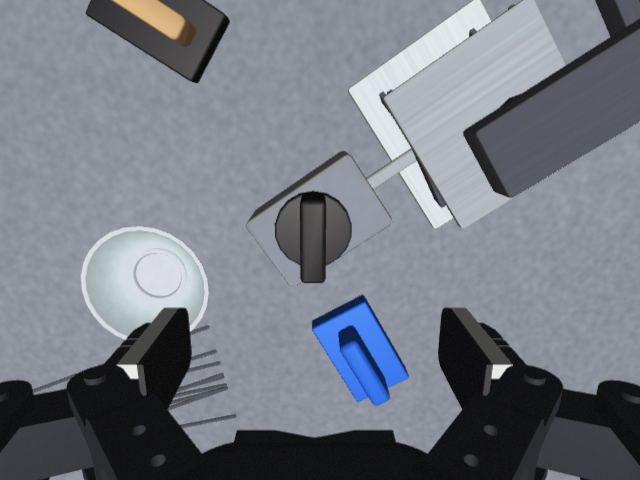

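The wrist view shows the knob at (313,230) with its bar along the image vertical, aligned between the fingers. The decoy block is at (360,350), and the platform and foot arm are at upper right. Next I make a half turn to get range, descend, grip and turn 4.4 rad, which stays under the 15 mm minimum gap.

```bash
python3 -m crank '[-10,0,0,0,0,0,1,-10,0,0,0,0,0,1,-10,0,0,0,0,0,1,-10,0,0,0,0,0,1,-10,0,0,0,0,0,1,-10,0,0,0,0,0,1,-10,0,0,0,0,0,1,-10,0,0,0,0,0,1,-10,0,0,0,0,0,1,-10,0,0,0,0,0,1]'>/dev/null
python3 -m crank '[-10,0,0,0,0,0,1,-10,0,0,0,0,0,1,-10,0,0,0,0,0,1,-10,0,0,0,0,0,1,-10,0,0,0,0,0,1,-10,0,0,0,0,0,1,-10,0,0,0,0,0,1,-10,0,0,0,0,0,1,0,0,0,0,0,0,1]'
python3 -m crank '[0,0,0,4.4,0,0,1,0,0,0,4,0,0,1,0,0,0,3,0,0,1,0,0,0,2,0,0,1,0,0,0,0,0,0,1]'
python3 -m crank '[0,0,0,0,0,0,-1,0,0,0,0,0,0,-1,0,0,0,0,0,0,-1,0,0,0,0,0,0,-1,0,0,0,0,0,0,-1,0,0,0,0,0,0,-1]'; python3 -c "from h import *; st(); print(telemetry.get_obs()['wrist_torque'])"
```

```text
time_s: 5.32
ee_pos: [0.6169, -0.3256, 0.2212]
tool_rot: [1.688, 0.809, -1.688]
force: [-0.1, -0.1, -1.0]
width: 0.0855
time_s: 5.95
ee_pos: [0.6162, -0.3251, 0.0856]
tool_rot: [1.688, 0.811, -1.691]
force: [-0.6, -0.1, -0.1]
width: 0.0853
time_s: 6.7
ee_pos: [0.6165, -0.3264, 0.0881]
tool_rot: [1.685, 0.81, -1.686]
force: [-4.9, -3.1, 4.9]
width: 0.015
t 6.7 p [ 0.6165 -0.3264  0.0881] w 0.015 F [-4.9 -3.1  4.9] q [-0.61  0.59  0.12  1.1  -0.   -3.07]
[-0.40391836  0.79044501 -0.00879978]
```

```bash
python3 -m crank '[10.5,0,0,-0.1,0,0,-1,10.5,0,0,-0.1,0,0,-1,10.5,0,0,0,0,0,-1,10.5,0,0,0,0,0,-1,10.5,0,0,0,0,0,-1,10.5,0,0,0,0,0,-1,10.5,0,0,0,0,0,-1,10.5,0,0,0,0,0,-1]'; python3 -m crank '[10.5,0,0,0,0,0,-1,10.5,0,0,0,0,0,-1,10.5,0,0,0,0,0,-1,10.5,0,0,0,0,0,-1,10.5,0,0,0,0,0,-1,10.5,0,0,0,0,0,-1,10.5,0,0,0,0,0,-1,10.5,0,0,0,0,0,-1]';python3 -m crank '[10.5,0,0,0,0,0,-1,10.5,0,0,0,0,0,-1,10.5,0,0,0,0,0,-1,10.5,0,0,0,0,0,-1,10.5,0,0,0,0,0,-1,10.5,0,0,0,0,0,-1,10.5,0,0,0,0,0,-1,10.5,0,0,0,0,0,-1,0,0,0,0,0,0,-1]'; python3 -c "from h import *; p,R=st(); print(R.round(3),telemetry.get_obs()['wrist_torque'])"
```

```text
time_s: 7.7
ee_pos: [0.6188, -0.3261, 0.0883]
tool_rot: [-1.899, 0.559, 1.893]
force: [12.4, -4.9, -13.8]
width: 0.0148
time_s: 8.7
ee_pos: [0.6193, -0.3285, 0.0883]
tool_rot: [-0.861, 1.395, 0.851]
force: [13.9, -14.6, -16.8]
width: 0.0148
time_s: 9.82
ee_pos: [0.617, -0.3292, 0.0883]
tool_rot: [0.281, 1.551, -0.29]
force: [3.1, -17.6, -12.8]
width: 0.0147
t 9.82 p [ 0.617  -0.3292  0.0883] w 0.0147 F [  3.1 -17.6 -12.8] q [-0.61  0.59  0.12  1.1  -0.    1.33]
[[-0.     0.356  0.934]
 [-0.005  0.934 -0.356]
 [-1.    -0.005  0.002]] [-3.39786128 -0.56568734 -0.12335268]
```

```bash
python3 -m crank '[0,0,0,0,0,0,1,0,0,0,0,0,0,1,0,0,0,0,0,0,1,0,0,0,-3,0,0,1,0,0,0,-5,0,0,1,0,0,0,-5,0,0,1,0,0,0,0,0,0,1]'; python3 - <<'E'
from h import *
a=np.radians(-12); h=np.array([np.cos(a),np.sin(a),0]); s,c=np.sin(np.radians(60)),np.cos(np.radians(60))
x=s*h+np.r_[0,0,-c]; z=np.r_[-np.sin(a),np.cos(a),0]; R=np.c_[x,np.cross(z,x),z]
goal([.45,-.17,.22],down(78)); goal([.45,-.17,.17],R,np.array([.45,-.17,.22]),down(78))
# gap from c clouds: look at scene+side for the arm now
E
```

```text
time_s: 10.7
ee_pos: [0.6182, -0.326, 0.2244]
tool_rot: [0.278, 1.545, -0.283]
force: [0.3, 0.1, 0.1]
width: 0.0851
t 10.7 p [ 0.6182 -0.326   0.2244] w 0.0851 F [0.3 0.1 0.1] q [-0.61  0.53  0.36  1.4   0.    1.32]
 shift now-frame cm [  0.26   8.72 -21.22] turn deg [-98.51   0.24   0.46] | shift end-frame cm [ 0.44 19.7  11.76]
 shift now-frame cm [5. 0. 0.] turn deg [ -0.  -0. -60.] | shift end-frame cm [2.5  4.33 0.  ]
```

```bash
python3 -m crank '[0,0,0,0,2.18,-5.3,1,0,0,0,0,2.18,-5.3,1,0,0,0,0,2.18,-5.3,1,0,0,0,0,2.18,-5.3,1]'>/dev/null; python3 -m crank '[-9.85,0,0,0,0,0,1,-9.85,0,0,0,0,0,1,-9.85,0,0,0,0,0,1,-9.85,0,0,0,0,0,1,-9.85,0,0,0,0,0,1,-9.85,0,0,0,0,0,1,-9.85,0,0,0,0,0,1,-9.85,0,0,0,0,0,1,-9.85,0,0,0,0,0,1,-9.85,0,0,0,0,0,1]'>/dev/null; python3 -m crank '[0,0,-10,0,0,0,1,0,0,-10,0,0,0,1,0,0,-10,0,0,0,1,0,0,-10,0,0,0,1,0,0,-10,0,0,0,1,0,0,-10,0,0,0,1,0,0,0,2.5,4.3,0,1,0,0,0,0,0,0,1]'
python3 - <<'E'
from h import *
p,R=st(); print(R.round(2)); c=cams.camera("wrist"); cv2.imwrite("pics/w2.png",c["frame"][::-1,::-1]); np.save("w2.npy",c,allow_pickle=True); print(-np.asarray(c["R"]).T@c["t"])
E
```

```text
time_s: 13.45
ee_pos: [0.4642, -0.1851, 0.2043]
tool_rot: [-1.454, 0.588, 0.293]
force: [0.8, 1.0, 0.5]
width: 0.0854
t 13.45 p [ 0.4642 -0.1851  0.2043] w 0.0854 F [0.8 1.  0.5] q [-0.83 -0.15 -1.04 -0.22  0.53 -0.37]
[[ 0.83 -0.53  0.2 ]
 [-0.16  0.11  0.98]
 [-0.54 -0.84  0.01]]
[ 0.33048424 -0.15717506  0.21004991]
```

View pics/w2.png

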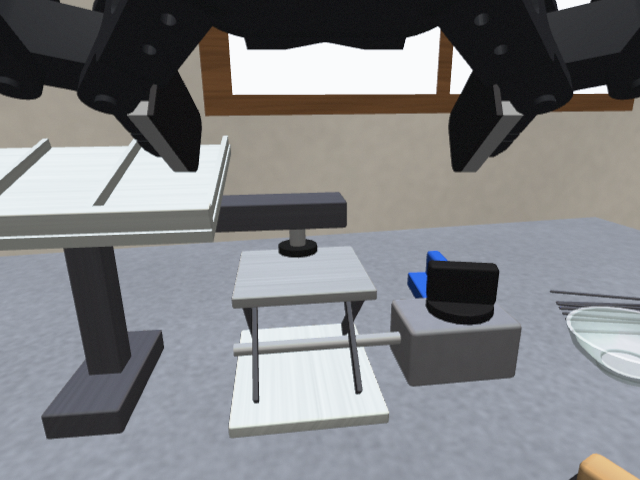

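The flipped wrist view shows the foot pad at (298,248), hanging just above the platform at (303,275), with the knob at (462,285). I measure both heights from range.

```bash
cat > gap.py <<'E'
from h import *; import sys
c=np.load(sys.argv[1],allow_pickle=True).item(); P=world(c); F=c["frame"]
k=(np.hypot(P[...,0]-.63,P[...,1]+.2)<.09)&(P[...,2]>.06)&(P[...,2]<.15)
V=F.max(2)
pl=k&(V>120)&(P[...,2]<.125); q=P[pl]
# platform plane
for i in range(5):
    z=np.median(q[:,2]); q=q[abs(q[:,2]-z)<.003]
r=cv2.minAreaRect((q[:,:2]*1000).astype(np.float32)); print("platform z",q[:,2].mean(),q[:,2].std(),r,len(q))
ctr=np.array(r[0])/1000
d=k&(V<60)&(P[...,2]>z+.001)&(P[...,2]<.14); n,l,s,ce=cv2.connectedComponentsWithStats(d.astype(np.uint8))
for i in range(1,n):
    if s[i,4]>30: 
        w=P[l==i]; print("dark",s[i],w.mean(0).round(4),"z",np.percentile(w[:,2],[1,5,50,95,99]).round(4),"x",np.percentile(w[:,0],[1,99]).round(4),"y",np.percentile(w[:,1],[1,99]).round(4))
E
python3 gap.py w2.npy
python3 - <<'E'
from h import *
c=np.load("w2.npy",allow_pickle=True).item();P=world(c);F=c["frame"]
u=639-298
for v in range(225,270): print(479-v+0 if 0 else 479-(479-v),v,F[479-v,u],P[479-v,u].round(4)) if 238<=v<=262 else None
E
```

```text
platform z 0.09453941673946822 0.0003017426474543897 ((626.319580078125, -196.69638061523438), (95.47429656982422, 96.90641784667969), 85.53594970703125) 5699
dark [323 223  38  17 466] [ 0.6228 -0.1946  0.1113] z [0.1076 0.1082 0.1122 0.1128 0.1131] x [0.6151 0.6397] y [-0.209  -0.1813]
dark [ 294  248  130   19 1776] [ 0.6138 -0.1825  0.1349] z [0.1299 0.1304 0.135  0.1395 0.1399] x [0.609  0.6185] y [-0.2267 -0.1394]
238 238 [89 91 90] [ 0.6247 -0.1954  0.119 ]
239 239 [91 92 92] [ 0.6253 -0.1955  0.118 ]
240 240 [91 92 90] [ 0.6241 -0.1953  0.1176]
241 241 [90 92 92] [ 0.6242 -0.1953  0.1168]
242 242 [89 90 91] [ 0.6244 -0.1953  0.116 ]
243 243 [88 90 90] [ 0.6242 -0.1953  0.1153]
244 244 [88 89 91] [ 0.6243 -0.1952  0.1145]
245 245 [86 87 88] [ 0.6235 -0.1951  0.1139]
246 246 [68 68 69] [ 0.6256 -0.1954  0.1125]
247 247 [38 36 36] [ 0.624  -0.1951  0.1122]
248 248 [38 37 36] [ 0.6202 -0.1946  0.1127]
249 249 [37 36 35] [ 0.6174 -0.1942  0.1129]
250 250 [30 28 29] [ 0.617  -0.1942  0.1122]
251 251 [20 18 16] [ 0.6151 -0.1939  0.1121]
252 252 [18 19 19] [ 0.6161 -0.194   0.111 ]
253 253 [17 17 18] [ 0.6142 -0.1937  0.1109]
254 254 [18 18 17] [ 0.6155 -0.1939  0.1097]
255 255 [15 15 16] [ 0.6157 -0.1939  0.1089]
256 256 [18 19 19] [ 0.616  -0.1939  0.108 ]
257 257 [98 93 91] [ 0.6165 -0.194   0.107 ]
258 258 [180 172 167] [ 0.6479 -0.198   0.0949]
259 259 [207 199 193] [ 0.6456 -0.1976  0.0949]
260 260 [205 197 190] [ 0.6446 -0.1975  0.0944]
261 261 [200 192 186] [ 0.6425 -0.1972  0.0943]
262 262 [207 198 191] [ 0.6397 -0.1968  0.0945]
```

Gap is 12.5 mm (foot underside 0.107, platform 0.0945). I need about 14 mm more, so about 265°. Going back to the knob.

```bash
python3 -m crank '[0,0,0,-3,0,0,1,0,0,10,-1,0,0,1,0,0,10,0,0,0,1,0,0,10,0,0,0,1,0,0,10,0,0,0,1,0,0,10,0,0,0,1,0,0,6,0,0,0,1,0,0,0,0,0,0,1]'; python3 - <<'E'
from h import *
p,R=st(); print(R.round(2)); goal([.618,-.3275,.24],down(159.6))
E
```

```text
time_s: 14.5
ee_pos: [0.4347, -0.1795, 0.2251]
tool_rot: [-1.088, 1.251, 1.022]
force: [0.2, -1.1, -0.2]
width: 0.0854
t 14.5 p [ 0.4347 -0.1795  0.2251] w 0.0854 F [ 0.2 -1.1 -0.2] q [-0.59  0.1  -0.26  1.16  0.03 -0.39]
[[ 0.06 -0.98  0.2 ]
 [-0.    0.2   0.98]
 [-1.   -0.06  0.01]]
t 14.5 p [ 0.4347 -0.1795  0.2251] w 0.0854 F [ 0.2 -1.1 -0.2] q [-0.59  0.1  -0.26  1.16  0.03 -0.39]
 shift now-frame cm [ -0.37 -20.94 -10.89] turn deg [-80.93  -1.94   3.15] | shift end-frame cm [ -1.49   7.48 -22.34]
```

```bash
python3 -m crank '[0,0,0,-0.1,-5.2,-2.7,1,0,0,0,-0.1,-5.2,-2.7,1,0,0,0,-0.1,-5.2,-2.7,1,0,0,0,-0.1,-5.2,-2.7,1,0,0,3.3,0,0,0,1]'>/dev/null; python3 -m crank '[-10,0,0,0,0,0,1,-10,0,0,0,0,0,1,-10,0,0,0,0,0,1,-10,0,0,0,0,0,1,-10,0,0,0,0,0,1,-10,0,0,0,0,0,1,-10,0,0,0,0,0,1,-10.5,0,0,0,0,0,1,0,0,0,0,0,0,1]'; python3 - <<'E'
from h import *
goal([.6175,-.327,.0895],down(159.6))
c=cams.camera("wrist"); P=world(c)
q=P[(np.hypot(P[...,0]-.617,P[...,1]+.326)<.038)&(P[...,2]>.084)&(P[...,2]<.11)]
w,v=np.linalg.eigh(np.cov(q[:,:2].T)); r=cv2.minAreaRect((q[:,:2]*1000).astype(np.float32)); print(q.mean(0),np.degrees(np.arctan2(v[1,1],v[0,1])),r,len(q))
E
```

```text
time_s: 16.25
ee_pos: [0.6152, -0.3267, 0.2418]
tool_rot: [-2.022, 0.365, 2.014]
force: [0.1, 0.0, 0.2]
width: 0.0853
t 16.25 p [ 0.6152 -0.3267  0.2418] w 0.0853 F [0.1 0.  0.2] q [-0.61  0.52  0.4   1.45  0.01 -1.82]
 shift now-frame cm [15.23  0.08 -0.19] turn deg [-0.61 -0.14  0.52] | shift end-frame cm [15.23 -0.05 -0.23]
[ 0.6167253  -0.32815711  0.0903531 ] 69.03404274184135 ((617.28857421875, -327.2762451171875), (53.31897735595703, 15.692708969116211), 69.17151641845703) 1865
```

```bash
python3 -m crank '[0,0,0,5,0,-0.2,1,0,0,0,5,0,0,1,0,0,0,3.2,0,0,1,0,0,0,2,0,0,1,0,0,0,0,0,0,1]'
python3 -m crank '[0,0,0,0,0,0,-1,0,0,0,0,0,0,-1,0,0,0,0,0,0,-1,0,0,0,0,0,0,-1,0,0,0,0,0,0,-1,0,0,0,0,0,0,-1]'; python3 -m crank '[10.5,0,0,0,0,0,-1,10.5,0,0,0,0,0,-1,10.5,0,0,0,0,0,-1,10.5,0,0,0,0,0,-1,10.5,0,0,0,0,0,-1,10.5,0,0,0,0,0,-1,10.5,0,0,0,0,0,-1,10.5,0,0,0,0,0,-1]'; python3 -m crank '[10.5,0,0,0,0,0,-1,10.5,0,0,0,0,0,-1,10.5,0,0,0,0,0,-1,10.5,0,0,0,0,0,-1,10.5,0,0,0,0,0,-1,10.5,0,0,0,0,0,-1,10.5,0,0,0,0,0,-1,10.5,0,0,0,0,0,-1]';python3 -m crank '[10.5,0,0,0,0,0,-1,10.5,0,0,0,0,0,-1,10.5,0,0,0,0,0,-1,10.5,0,0,0,0,0,-1,10.5,0,0,0,0,0,-1,10.5,0,0,0,0,0,-1,10.5,0,0,0,0,0,-1,10.5,0,0,0,0,0,-1,10.5,0,0,0,0,0,-1,0,0,0,0,0,0,-1]'; python3 -c "from h import *; p,R=st(); print(np.degrees(np.arctan2(R[1,2],R[0,2])))"
```

```text
time_s: 16.92
ee_pos: [0.6174, -0.326, 0.0876]
tool_rot: [-2.016, 0.366, 2.016]
force: [0.1, 1.1, 0.2]
width: 0.0856
time_s: 17.68
ee_pos: [0.6184, -0.3268, 0.0895]
tool_rot: [-2.021, 0.365, 2.016]
force: [-2.1, 1.3, 4.8]
width: 0.015
time_s: 18.68
ee_pos: [0.619, -0.3283, 0.0896]
tool_rot: [-1.009, 1.317, 1.009]
force: [0.4, -5.5, 1.4]
width: 0.0152
time_s: 19.68
ee_pos: [0.6177, -0.3291, 0.0896]
tool_rot: [0.131, 1.565, -0.126]
force: [-5.5, -8.3, 4.1]
width: 0.015
time_s: 20.92
ee_pos: [0.6167, -0.3276, 0.0896]
tool_rot: [1.387, 1.091, -1.38]
force: [-9.9, -2.6, 9.5]
width: 0.015
t 20.93 p [ 0.6167 -0.3276  0.0896] w 0.015 F [-9.9 -2.6  9.5] q [-0.61  0.59  0.12  1.11  0.01  2.77]
-103.66060512845
```

```bash
python3 -m crank '[0,0,0,0,0,0,1,0,0,0,0,0,0,1,0,0,0,0,0,0,1,0,0,0,-3,0,0,1,0,0,0,-5,0,0,1,0,0,0,-5,0,0,1,0,0,0,0,0,0,1]'; python3 -c "
from h import *; goal([.434,-.18,.225],down(78))"
python3 -m crank '[-10.4,0,0,0,0,0,1,-10.4,0,0,0,0,0,1,-10.4,0,0,0,0,0,1,-10.4,0,0,0,0,0,1,-10.4,0,0,0,0,0,1,-10.4,0,0,0,0,0,1,-10.4,0,0,0,0,0,1,-10.4,0,0,0,0,0,1,-10.4,0,0,0,0,0,1]'>/dev/null; python3 -m crank '[-10.4,0,0,0,0,0,1,-10.4,0,0,0,0,0,1,-10.4,0,0,0,0,0,1,-10.4,0,0,0,0,0,1,-10.4,0,0,0,0,0,1,-10.4,0,0,0,0,0,1,-10.4,0,0,0,0,0,1,-10.4,0,0,0,0,0,1,0,0,0,0,0,0,1]'; python3 -c "
from h import *; goal([.434,-.18,.225],down(78))"
```

```text
time_s: 21.8
ee_pos: [0.6192, -0.3285, 0.2236]
tool_rot: [1.388, 1.085, -1.37]
force: [-0.1, -0.9, -0.2]
width: 0.0853
t 21.8 p [ 0.6192 -0.3285  0.2236] w 0.0853 F [-0.1 -0.9 -0.2] q [-0.61  0.53  0.36  1.4   0.01  2.77]
 shift now-frame cm [ -0.27 -21.46 -10.15] turn deg [178.58  -0.81   0.5 ] | shift end-frame cm [-0.14 21.2  10.67]
time_s: 24.05
ee_pos: [0.6178, -0.3276, 0.2179]
tool_rot: [-0.987, 1.326, 0.995]
force: [-0.2, 0.4, -0.6]
width: 0.0854
t 24.05 p [ 0.6178 -0.3276  0.2179] w 0.0854 F [-0.2  0.4 -0.6] q [-0.61  0.53  0.36  1.4   0.01 -0.32]
 shift now-frame cm [-0.63 21.85  8.86] turn deg [-4.69  0.51  0.03] | shift end-frame cm [-0.71 21.05 10.61]
```

```bash
python3 -m crank '[0,0,0,-0.15,5.45,2.2,1,0,0,0,-0.15,5.45,2.2,1,0,0,0,-0.15,5.45,2.2,1,0,0,0,-0.15,5.45,2.2,1,-5,0,0,0,0,0,1]'>/dev/null; python3 -m crank '[0,0,-10,0,0,0,1,0,0,-10,0,0,0,1,0,0,-10,0,0,0,1,0,0,-10,0,0,0,1,0,0,-10,0,0,0,1,0,0,-6,1,0,0,1,0,0,0,3,0,0,1,0,0,0,0,0,0,1]'
python3 - <<'E'
from h import *
p,R=st(); c=cams.camera("wrist"); cv2.imwrite("pics/w3.png",c["frame"][::-1,::-1]); np.save("w3.npy",c,allow_pickle=True)
E
python3 gap.py w3.npy
```

```text
time_s: 25.68
ee_pos: [0.4662, -0.1871, 0.2007]
tool_rot: [-1.442, 0.609, 0.306]
force: [-0.3, 0.7, -0.1]
width: 0.0854
t 25.68 p [ 0.4662 -0.1871  0.2007] w 0.0854 F [-0.3  0.7 -0.1] q [-0.82 -0.14 -1.02 -0.19  0.51 -0.37]
platform z 0.10829985907431398 0.0002870813092150016 ((626.3042602539062, -196.7021484375), (95.65323638916016, 97.59834289550781), 85.66915893554688) 4933
dark [326 234  38  18 474] [ 0.6226 -0.1946  0.1131] z [0.1095 0.11   0.1139 0.1146 0.1147] x [0.6148 0.6405] y [-0.2088 -0.1816]
dark [ 297  257  132   20 1836] [ 0.6138 -0.1825  0.1349] z [0.1299 0.1304 0.1349 0.1395 0.1399] x [0.609  0.6184] y [-0.2268 -0.1392]
```

View pics/w3.png

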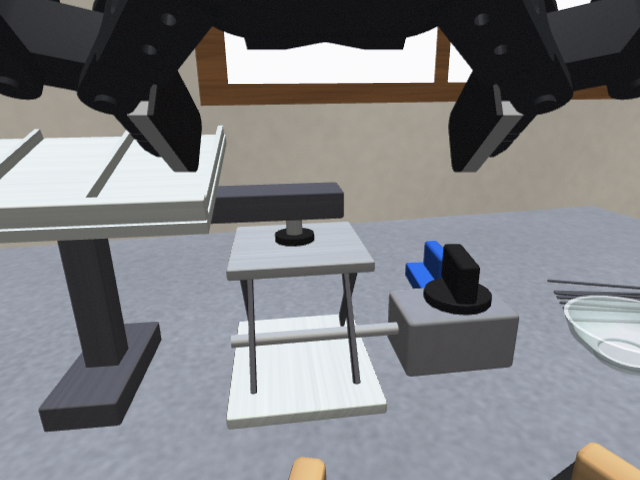

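The foot pad at (295,237) now rests on the platform and has been pushed up 1.8 mm (0.1122 to 0.1139), so the prop is done. Next I refine the rack frame from this close view and head for the first spare.

```bash
cat > rack.py <<'E'
from h import *; import sys
Q=[]
for f in sys.argv[1:]:
    c=np.load(f,allow_pickle=True).item(); P=world(c); k=(P[...,0]>.54)&(P[...,0]<.76)&(P[...,1]>-.16)&(P[...,1]<.25)&(P[...,2]>.1)&(P[...,2]<.26)&(c["frame"].min(2)>90); Q.append(P[k])
P=np.vstack(Q); B=P
co=np.array([.3144,-.0287,-.0413])
for i in range(8):
    e=P[:,2]-P[:,:2]@co[:2]-co[2]; B=P[abs(e)<(.006 if i<3 else .002)]; A=np.c_[B[:,:2],np.ones(len(B))]; co=np.linalg.lstsq(A,B[:,2],rcond=None)[0]
n=np.r_[-co[:2],1];n/=np.linalg.norm(n); print("plane",co,"slope",np.degrees(np.arccos(n[2])),"yaw",np.degrees(np.arctan2(-n[1],-n[0])),len(B))
h=(P[:,2]-P[:,:2]@co[:2]-co[2])*n[2]
for yaw in(-4.4,-5.2):
    y=np.radians(yaw); ux=np.array([np.cos(y),np.sin(y)]);uy=np.array([-ux[1],ux[0]]); a=P[:,:2]@ux;b=P[:,:2]@uy
    t=(h>.0115)&(h<.016); print(yaw,"cleat top a by b:",[(round(float(lo),2),(a[t&(b>lo)&(b<lo+.03)].round(4).min(),a[t&(b>lo)&(b<lo+.03)].max().round(4))) for lo in np.arange(-.09,.2,.04) if (t&(b>lo)&(b<lo+.03)).sum()>10])
    t=(h>.0065)&(h<.0095); hist,ed=np.histogram(b[t&(a>.60)],np.arange(-.1,.28,.002)); print("  ribs b:",[(round(ed[i]*1000),int(hist[i])) for i in range(len(hist)) if hist[i]>15])
    t=abs(h)<.003; print("  top edge a:",[(round(float(lo),2),a[t&(b>lo)&(b<lo+.02)].max().round(4)) for lo in np.arange(-.08,.2,.05) if (t&(b>lo)&(b<lo+.02)).sum()>10])
E
python3 rack.py w3.npy; python3 -m crank '[0,0,0,-3,0,0,1,0,0,10,-1,0,0,1,0,0,10,0,0,0,1,0,0,10,0,0,0,1,0,0,10,0,0,0,1,0,0,10,0,0,0,1,0,0,4,0,0,0,1,0,0,0,0,0,0,1]'; python3 - <<'E'
from h import *
goal([.437,-.318,.16],down(108))
E
```

```text
plane [ 0.32297602 -0.03068291 -0.04710353] slope 17.974628155005185 yaw -5.4268464325442665 11194
-4.4 cleat top a by b: [(-0.09, (np.float64(0.579), np.float64(0.589))), (-0.05, (np.float64(0.5803), np.float64(0.59))), (-0.01, (np.float64(0.5812), np.float64(0.5901)))]
  ribs b: [(-94, 179), (-92, 191), (-90, 57), (-26, 27), (-24, 233), (-22, 209), (-20, 56), (44, 52), (46, 120), (48, 82)]
  top edge a: [(-0.08, np.float64(0.7067)), (-0.03, np.float64(0.7079)), (0.02, np.float64(0.7104)), (0.07, np.float64(0.7107))]
-5.2 cleat top a by b: [(-0.09, (np.float64(0.5802), np.float64(0.5901))), (-0.05, (np.float64(0.5806), np.float64(0.5906))), (-0.01, (np.float64(0.5808), np.float64(0.59)))]
  ribs b: [(-86, 99), (-84, 195), (-82, 152), (-16, 161), (-14, 205), (-12, 158), (54, 106), (56, 89), (58, 64)]
  top edge a: [(-0.08, np.float64(0.7083)), (-0.03, np.float64(0.7014)), (0.02, np.float64(0.7091)), (0.07, np.float64(0.7096))]
time_s: 26.72
ee_pos: [0.4365, -0.1821, 0.2229]
tool_rot: [-1.086, 1.247, 1.01]
force: [-0.1, -0.3, -0.1]
width: 0.0856
t 26.73 p [ 0.4365 -0.1821  0.2229] w 0.0856 F [-0.1 -0.3 -0.1] q [-0.59  0.1  -0.27  1.14  0.03 -0.39]
 shift now-frame cm [  6.33  -2.4  -13.36] turn deg [-29.77  -0.44   3.94] | shift end-frame cm [  6.29   4.15 -12.94]
```

Rack frame fits: yaw −5.2°, slope 18.0°, bays at b = −48, 22, 92 and 162 mm, a = 0.6346. Now to spare A.

```bash
cat > blk.py <<'E'
from h import *; import sys
x,y=map(float,sys.argv[1:3]); p,R=st(); c=cams.camera("wrist"); P=world(c); H=cv2.cvtColor(c["frame"],cv2.COLOR_BGR2HSV)
m=(H[...,0]>5)&(H[...,0]<22)&(H[...,1]>90)&(P[...,2]>.042)&(P[...,2]<.06)&(np.hypot(P[...,0]-x,P[...,1]-y)<.1)
n,l,s,ce=cv2.connectedComponentsWithStats(m.astype(np.uint8)); i=1+s[1:,4].argmax(); q=P[l==i]
w,v=np.linalg.eigh(np.cov(q[:,:2].T)); ang=np.degrees(np.arctan2(v[1,1],v[0,1])); r=cv2.minAreaRect((q[:,:2]*1000).astype(np.float32)); print("n",s[1:,4],"box",r,"z",np.percentile(q[:,2],[5,50,95]).round(4),"ang",ang.round(1))
cx,cy=np.array(r[0])/1000; j=(ang%180)+90; j=j-180 if j>180 else j   # jaw angle near 90
j=[k for k in(ang+90,ang-90,ang+270) if 0<k<180][0]
goal([cx,cy,.050],down(j),p,R)
E
python3 -m crank '[0,0,3.9,1.5,-0.6,-3.3,1,-10,0,0,1.5,-0.6,-3.3,1,-10,0,0,1.5,-0.6,-3.3,1,-10,0,0,1.5,-0.6,-3.3,1,0,0,0,0,0,0,1]'; python3 blk.py .437 -.318
```

```text
time_s: 27.35
ee_pos: [0.4503, -0.315, 0.1613]
tool_rot: [-1.433, 1.032, 1.44]
force: [0.2, 0.9, 1.2]
width: 0.0854
t 27.35 p [ 0.4503 -0.315   0.1613] w 0.0854 F [0.2 0.9 1.2] q [-0.77  0.3  -0.16  1.11  0.01 -1.08]
n [2885] box ((435.97967529296875, -321.99224853515625), (61.87058639526367, 15.73145580291748), 19.18836784362793) z [0.0469 0.0493 0.0507] ang -160.9
 shift now-frame cm [11.12  1.64 -0.32] turn deg [-0.97  0.49  0.3 ] | shift end-frame cm [11.13  1.58 -0.19]
```

```bash
python3 -m crank '[-1,0.5,0.3,0,1.6,-0.3,1,0,0,0,4,0,0,1,0,0,0,4,0,0,1,0,0,0,3.1,0,0,1,0,0,0,0,0,0,1]'; python3 -m crank '[0,0,0,0,0,0,-1,0,0,0,0,0,0,-1,0,0,0,0,0,0,-1,0,0,0,0,0,0,-1,0,0,0,0,0,0,-1,0,0,0,0,0,0,-1]'; python3 -m crank '[0,0,0,-4,0,0,-1,0,0,0,-5,0,0,-1,0,0,0,-5,0,0,-1,0,0,0,-5,0,0,-1,0,0,0,0,0,0,-1]'; cat > bay.py <<'E'
from h import *; import sys
i=int(sys.argv[1]); up=float(sys.argv[2]); lift=float(sys.argv[3])  # mm uphill of seat, mm above surface
b=-.048+.07*i; xy=.6346*ux+b*uy; z=.323*xy[0]-.0307*xy[1]-.0471
X=np.r_[ux*np.cos(S),np.sin(S)]; N=np.r_[-ux*np.sin(S),np.cos(S)]
p=np.r_[xy,z]+X*up/1e3+N*(lift/1e3+.050); R=np.c_[-N,np.cross(np.r_[uy,0],-N),np.r_[uy,0]]
goal(p,R)
E
python3 bay.py 0 6 60
```

```text
time_s: 28.02
ee_pos: [0.4356, -0.32, 0.0504]
tool_rot: [-1.449, 1.032, 1.454]
force: [-0.0, -0.1, 0.2]
width: 0.0856
time_s: 28.78
ee_pos: [0.4371, -0.3221, 0.0515]
tool_rot: [-1.454, 1.032, 1.452]
force: [-0.3, 0.2, 7.0]
width: 0.0149
time_s: 29.4
ee_pos: [0.4378, -0.3226, 0.2444]
tool_rot: [-1.459, 1.033, 1.448]
force: [-0.1, 0.7, -1.7]
width: 0.015
t 29.4 p [ 0.4378 -0.3226  0.2444] w 0.015 F [-0.1  0.7 -1.7] q [-0.79  0.25 -0.02  1.29 -0.   -1.13]
 shift now-frame cm [ -2.15 -22.52  15.39] turn deg [ 24.33   3.52 -17.54] | shift end-frame cm [  2.37 -14.06  23.35]
```

```bash
python3 -m crank '[0,0,0,-0.43,-4.5,3.08,-1,0,0,0,-0.43,-4.5,3.08,-1,0,0,0,-0.43,-4.5,3.08,-1,0,0,0,-0.43,-4.5,3.08,-1,0,0,0,-0.43,-4.5,3.08,-1,8.11,1.17,-5.85,0,0,0,-1,8.11,1.17,-5.85,0,0,0,-1,8.11,1.17,-5.85,0,0,0,-1,0,0,0,0,0,0,-1]'; python3 bay.py 0 6 10
```

```text
time_s: 30.52
ee_pos: [0.5964, -0.1013, 0.2607]
tool_rot: [-1.28, 1.029, 0.914]
force: [0.2, 0.2, -1.9]
width: 0.0149
t 30.52 p [ 0.5964 -0.1013  0.2607] w 0.0149 F [ 0.2  0.2 -1.9] q [-0.34  0.17 -0.13  0.98  0.08 -0.24]
 shift now-frame cm [ 4.66 -0.48 -0.14] turn deg [-0.02  0.27 -0.43] | shift end-frame cm [ 4.66 -0.44 -0.12]
```

```bash
python3 -m crank '[0,0.3,-0.4,2.4,-0.4,-0.1,-1,0,0,0,2.2,0,0,-1,0,0,0,0,0,0,-1]'; python3 bay.py 0 6 0; python3 -m crank '[0,0,0,0.4,0,0,-1,0,0,0,0.3,0,0,-1,0,0,0,0,0,0,-1]'; python3 bay.py 0 0 0;  python3 - <<'E'
from h import *
c=cams.camera("wrist"); cv2.imwrite("pics/w4.png",c["frame"])
E
```

```text
time_s: 30.9
ee_pos: [0.6159, -0.1045, 0.2169]
tool_rot: [-1.286, 1.029, 0.91]
force: [-0.0, 0.8, -1.1]
width: 0.0149
t 30.9 p [ 0.6159 -0.1045  0.2169] w 0.0149 F [-0.   0.8 -1.1] q [-0.33  0.22 -0.18  0.87  0.07 -0.23]
 shift now-frame cm [0.88 0.07 0.02] turn deg [ 0.07  0.   -0.23] | shift end-frame cm [0.88 0.07 0.02]
time_s: 31.28
ee_pos: [0.6184, -0.1048, 0.2131]
tool_rot: [-1.287, 1.026, 0.903]
force: [0.2, -0.8, -2.1]
width: 0.0152
t 31.27 p [ 0.6184 -0.1048  0.2131] w 0.0152 F [ 0.2 -0.8 -2.1] q [-0.33  0.22 -0.19  0.85  0.07 -0.23]
 shift now-frame cm [0.44 0.8  0.03] turn deg [-0.05 -0.07  0.14] | shift end-frame cm [0.45 0.8  0.03]
```

View pics/w4.png

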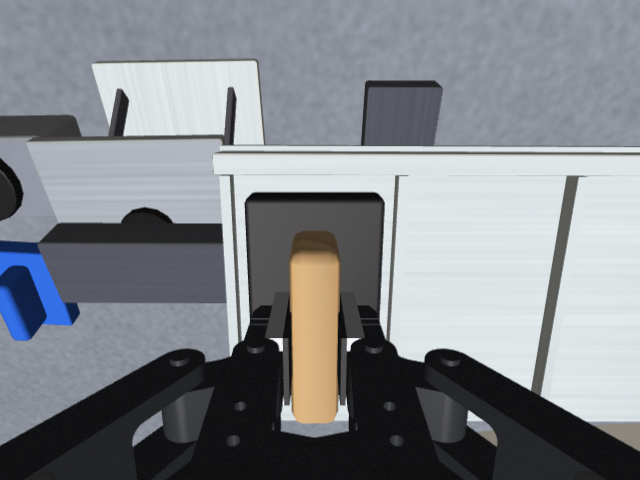

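The view shows the block centred in bay 0 between the ribs at (228) and (398), with its lower end at row 192 just short of the cleat at about row 178. I lower it and slide it down to contact.

```bash
python3 -m crank '[0,0,0,0.2,0,0,-1,0,0,0,0.15,0,0,-1,0,0,0,0,0,0,-1]'; python3 -m crank '[0,0,0,0,0.3,0,-1,0,0,0,0,0.3,0,-1,0,0,0,0,0,0,-1]';python3 -m crank '[0,0,0,0.05,0.2,0,-1,0,0,0,0,0.2,0,-1,0,0,0,0,0,0,-1]'; python3 bay.py 0 0 0
```

```text
time_s: 31.7
ee_pos: [0.6194, -0.1049, 0.2105]
tool_rot: [-1.288, 1.026, 0.902]
force: [-3.6, -0.3, 5.1]
width: 0.0151
time_s: 32.08
ee_pos: [0.6145, -0.1046, 0.209]
tool_rot: [-1.289, 1.025, 0.9]
force: [0.6, -0.7, 5.2]
width: 0.0146
time_s: 32.45
ee_pos: [0.6117, -0.1045, 0.2082]
tool_rot: [-1.29, 1.023, 0.898]
force: [3.5, -1.0, 8.1]
width: 0.0148
t 32.45 p [ 0.6117 -0.1045  0.2082] w 0.0148 F [ 3.5 -1.   8.1] q [-0.34  0.21 -0.22  0.83  0.08 -0.23]
 shift now-frame cm [0.19 0.01 0.06] turn deg [-0.04 -0.12  0.45] | shift end-frame cm [0.19 0.01 0.06]
```

```bash
python3 -m crank '[0,0,0,0,0.2,0,-1,0,0,0,0,0,0,-1]'; python3 -m crank '[0,0,0,0,0,0,0.2,0,0,0,0,0,0,0.2,0,0,0,0,0,0,0.2,0,0,0,-3,0,0,0.2,0,0,0,-4,0,0,0.2,0,0,0,0,0,0,1]'; python3 - <<'E'
from h import *
p,R=st(); c=cams.camera("wrist"); cv2.imwrite("pics/w5.png",c["frame"]); np.save("w5.npy",c,allow_pickle=True); P=world(c)
goal([.4365,-.1457,.17],down(69.3),p,R)
E
cat > seat.py <<'E'
from h import *; import sys
c=np.load(sys.argv[1],allow_pickle=True).item(); i=int(sys.argv[2]); P=world(c).reshape(-1,3); F=c["frame"].reshape(-1,3)
X=np.r_[ux*np.cos(S),np.sin(S)]; N=np.r_[-ux*np.sin(S),np.cos(S)]; Y=np.r_[uy,0]
b=-.048+.07*i; xy=.6346*ux+b*uy; o=np.r_[xy,.323*xy[0]-.0307*xy[1]-.0471]
q=(P-o)@np.c_[X,Y,N]*1e3
k=(abs(q[:,0])<70)&(abs(q[:,1])<33)&(q[:,2]>12)&(q[:,2]<22)&(F.max(1)<110)
t=q[k]; n=len(t); print("slab top: n",n,"x",np.percentile(t[:,0],[.5,99.5]).round(1),"y",np.percentile(t[:,1],[.5,99.5]).round(1),"z",np.percentile(t[:,2],[5,50,95]).round(1))
k=(abs(q[:,0])<60)&(abs(q[:,1])<33)&(q[:,2]>45)&(q[:,2]<54); t=q[k]
if len(t)>50: r=cv2.minAreaRect(t[:,:2].astype(np.float32)); print("bar",np.round(r[0],1),np.round(r[1],1),round(r[2],1),"z",np.median(t[:,2]).round(1))
E
python3 seat.py w5.npy 0
```

```text
time_s: 32.7
ee_pos: [0.6113, -0.1045, 0.2084]
tool_rot: [-1.291, 1.02, 0.896]
force: [9.0, -1.1, 7.2]
width: 0.0151
time_s: 33.45
ee_pos: [0.587, -0.102, 0.2751]
tool_rot: [-1.29, 1.024, 0.899]
force: [0.1, 0.5, 0.2]
width: 0.0679
t 33.45 p [ 0.587  -0.102   0.2751] w 0.0679 F [0.1 0.5 0.2] q [-0.35  0.14 -0.13  0.99  0.08 -0.24]
 shift now-frame cm [ 5.37 17.16 -5.72] turn deg [15.3   2.36 18.31] | shift end-frame cm [10.51 12.53 -9.41]
slab top: n 9317 x [-42.7  39.8] y [-25.2  26. ] z [16.9 18.1 19.2]
bar [-1.4  0.5] [16.  61.8] 89.8 z 49.7
```

View pics/w5.png

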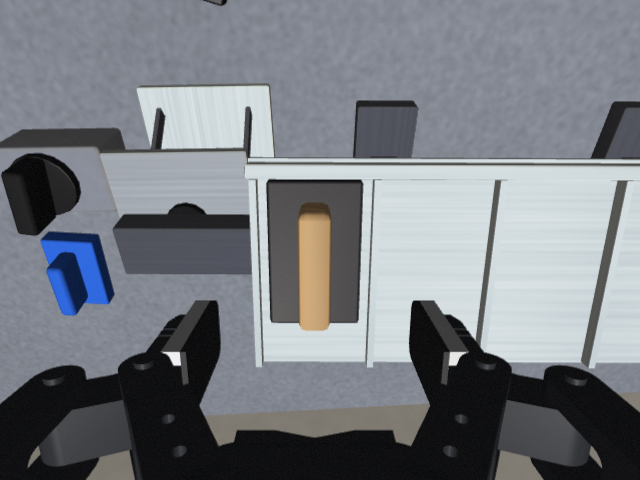

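Block 0 is seated flat against the cleat: bar centre 1.4 mm from nominal, slab 18 mm off the board. The second spare goes into bay 1.

```bash
python3 -m crank '[5.1,0.8,6.1,0,0,0,1,5.1,0.8,6.1,0,0,0,1,5.1,0.8,6.1,0,0,0,1,0,0,0,0,4.2,-3.1,1,0,0,0,0,4.2,-3.1,1,0,0,0,0,4.1,-3.1,1,0,0,0,5.2,0,0,1,0,0,0,5.2,0,0,1,0,0,0,0,0,0,1]'; python3 blk.py .4365 -.1457
```

```text
time_s: 34.62
ee_pos: [0.434, -0.1433, 0.1652]
tool_rot: [-0.931, 1.366, 0.949]
force: [-0.5, -0.1, 0.5]
width: 0.0856
t 34.62 p [ 0.434  -0.1433  0.1652] w 0.0856 F [-0.5 -0.1  0.5] q [-0.5   0.16 -0.35  1.07 -0.   -0.14]
n [2466] box ((458.0037841796875, -169.6683807373047), (15.718940734863281, 61.51358413696289), 68.77774810791016) z [0.0463 0.0494 0.0506] ang 158.4
 shift now-frame cm [11.48 -3.32 -1.62] turn deg [ 0.86  0.02 -0.73] | shift end-frame cm [11.52 -3.2  -1.57]
```

That spare has been knocked about 3 cm to (0.458,−0.170), so the measured pose is what I use.

```bash
python3 -m crank '[0.9,0,-0.7,0,-3.2,-1.6,1,0,0,0,4,0,0,1,0,0,0,4.3,0,0,1,0,0,0,3.1,0,0,1,0,0,0,0,0,0,1]'; python3 -m crank '[0,0,0,0,0,0,-1,0,0,0,0,0,0,-1,0,0,0,0,0,0,-1,0,0,0,0,0,0,-1,0,0,0,0,0,0,-1,0,0,0,0,0,0,-1]'; python3 -m crank '[0,0,0,-4,0,0,-1,0,0,0,-5,0,0,-1,0,0,0,-5,0,0,-1,0,0,0,-5,0,0,-1,0,0,0,0,0,0,-1]';python3 bay.py 1 6 60
```

```text
time_s: 35.3
ee_pos: [0.4616, -0.1711, 0.0544]
tool_rot: [-0.931, 1.361, 0.923]
force: [0.1, 0.3, 1.0]
width: 0.0853
time_s: 36.05
ee_pos: [0.4616, -0.1713, 0.055]
tool_rot: [-0.933, 1.36, 0.92]
force: [-0.7, -0.6, 7.1]
width: 0.0147
time_s: 36.67
ee_pos: [0.4612, -0.171, 0.2478]
tool_rot: [-0.936, 1.358, 0.916]
force: [-0.0, 0.5, -2.4]
width: 0.0146
t 36.67 p [ 0.4612 -0.171   0.2478] w 0.0146 F [-0.   0.5 -2.4] q [-0.53  0.15 -0.14  1.27  0.   -0.15]
 shift now-frame cm [-1.65 -8.39 18.15] turn deg [-16.23  -2.77 -17.1 ] | shift end-frame cm [  2.41 -13.05  15.05]
```

```bash
python3 -m crank '[0,0,0,-0.42,-2.1,4.54,-1,0,0,0,-0.42,-2.1,4.54,-1,0,0,0,-0.42,-2.1,4.54,-1,0,0,0,-0.42,-2.1,4.54,-1,-5.4,-0.92,-5.7,0,0,0,-1,-5.4,-0.92,-5.7,0,0,0,-1,-5.4,-0.92,-5.7,0,0,0,-1,0,0,0,0,0,0,-1]'; python3 bay.py 1 10 14
```

```text
time_s: 37.67
ee_pos: [0.603, -0.0321, 0.2604]
tool_rot: [-1.28, 1.032, 0.912]
force: [0.2, -0.3, -1.1]
width: 0.0145
t 37.67 p [ 0.603  -0.0321  0.2604] w 0.0145 F [ 0.2 -0.3 -1.1] q [-0.21  0.16 -0.13  0.97  0.04 -0.11]
 shift now-frame cm [ 4.22 -0.86 -0.07] turn deg [-0.12  0.14 -0.48] | shift end-frame cm [ 4.23 -0.83 -0.07]
```

```bash
python3 -m crank '[0,0.1,-0.5,2.2,-0.8,-0.1,-1,0,0,0,2,0,0,-1,0,0,0,0,0,0,-1]'; python3 -m crank '[0,0,0,0.5,0,0,-1,0,0,0,0,0,0,-1]'; python3 bay.py 1 4 5; python3 -m crank '[0,0,0,0.3,0,0,-1,0,0,0,0,0,0,-1]'; python3 bay.py 1 4 5
```

```text
time_s: 38.05
ee_pos: [0.625, -0.0354, 0.2217]
tool_rot: [-1.282, 1.03, 0.906]
force: [-0.1, -0.7, -1.5]
width: 0.0148
time_s: 38.3
ee_pos: [0.6269, -0.0355, 0.2195]
tool_rot: [-1.286, 1.025, 0.903]
force: [-0.1, -0.2, -1.1]
width: 0.0144
t 38.3 p [ 0.6269 -0.0355  0.2195] w 0.0144 F [-0.1 -0.2 -1.1] q [-0.21  0.22 -0.18  0.86  0.04 -0.11]
 shift now-frame cm [0.49 0.81 0.05] turn deg [-0.11  0.02  0.15] | shift end-frame cm [0.5  0.81 0.05]
time_s: 38.55
ee_pos: [0.6277, -0.0355, 0.2166]
tool_rot: [-1.286, 1.025, 0.903]
force: [-0.5, 0.7, -1.3]
width: 0.0148
t 38.55 p [ 0.6277 -0.0355  0.2166] w 0.0148 F [-0.5  0.7 -1.3] q [-0.21  0.22 -0.18  0.85  0.04 -0.11]
 shift now-frame cm [0.2  0.79 0.05] turn deg [-0.08  0.02  0.17] | shift end-frame cm [0.2  0.79 0.05]
```

```bash
python3 -m crank '[0,0,0,0.2,0,0,-1,0,0,0,0.15,0,0,-1,0,0,0,0,0,0,-1]'; python3 -m crank '[0,0,0,0,0.3,0,-1,0,0,0,0,0.3,0,-1,0,0,0,0,0,0,-1]'; python3 -m crank '[0,0,0,0.05,0.2,0,-1,0,0,0,0,0.2,0,-1,0,0,0,0,0,0,-1]'; python3 bay.py 1 4 5
```

```text
time_s: 38.92
ee_pos: [0.6283, -0.0356, 0.2149]
tool_rot: [-1.287, 1.024, 0.902]
force: [-10.9, 0.1, 11.9]
width: 0.0148
time_s: 39.3
ee_pos: [0.6246, -0.0354, 0.2137]
tool_rot: [-1.288, 1.021, 0.899]
force: [0.1, -0.6, 8.4]
width: 0.015
time_s: 39.67
ee_pos: [0.6217, -0.0352, 0.2128]
tool_rot: [-1.289, 1.02, 0.897]
force: [2.1, -0.7, 11.2]
width: 0.0148
t 39.67 p [ 0.6217 -0.0352  0.2128] w 0.0148 F [ 2.1 -0.7 11.2] q [-0.21  0.21 -0.21  0.83  0.04 -0.11]
 shift now-frame cm [0.01 0.1  0.07] turn deg [-0.08 -0.01  0.59] | shift end-frame cm [0.02 0.1  0.08]
```

```bash
python3 -m crank '[0,0,0,0,0.2,0,-1,0,0,0,0,0.1,0,-1,0,0,0,0,0,0,-1]'; python3 -m crank '[0,0,0,0,0,0,0.2,0,0,0,0,0,0,0.2,0,0,0,0,0,0,0.2,0,0,0,-3,0,0,0.2,0,0,0,-4,0,0,0.2,0,0,0,0,0,0,1]'; python3 - <<'E'
from h import *
p,R=st(); c=cams.camera("wrist"); cv2.imwrite("pics/w6.png",c["frame"]); np.save("w6.npy",c,allow_pickle=True)
goal([.4307,-.0287,.17],down(91.8),p,R)
E
python3 seat.py w6.npy 1; python3 seat.py w6.npy 0
```

```text
time_s: 40.05
ee_pos: [0.6192, -0.0351, 0.212]
tool_rot: [-1.29, 1.02, 0.897]
force: [3.4, -0.7, 9.2]
width: 0.015
time_s: 40.8
ee_pos: [0.5955, -0.0326, 0.2784]
tool_rot: [-1.289, 1.022, 0.899]
force: [-0.8, -0.4, -0.6]
width: 0.0679
t 40.8 p [ 0.5955 -0.0326  0.2784] w 0.0679 F [-0.8 -0.4 -0.6] q [-0.21  0.14 -0.13  0.99  0.04 -0.11]
 shift now-frame cm [ 5.08 19.03 -1.12] turn deg [-7.   -1.12 18.43] | shift end-frame cm [10.84 16.46  0.91]
slab top: n 9217 x [-50.4  39.9] y [-25.3  25.9] z [16.9 18.1 19.2]
bar [-1.   0.4] [16.  61.4] 89.4 z 49.7
slab top: n 7797 x [-51.   39.5] y [-24.9  26.6] z [16.4 18.  19.1]
bar [-1.9  0.6] [16.7 60.5] 89.8 z 49.7
```

Block 1 is seated in the same position as block 0. Third spare next.

```bash
python3 -m crank '[-3.5,-0.55,9.2,0,0,0,1,-3.5,-0.55,9.2,0,0,0,1,0,0,0,0,5.5,0.3,1,0,0,0,0,5.5,0.3,1,0,0,0,0,5.4,0.3,1,0,0,0,5.2,0,0,1,0,0,0,5.2,0,0,1,0,0,0,0,0,0,1]'; python3 blk.py .4307 -.0287
```

```text
time_s: 41.85
ee_pos: [0.4278, -0.028, 0.1688]
tool_rot: [-1.224, 1.201, 1.242]
force: [0.3, -0.5, 1.2]
width: 0.0852
t 41.85 p [ 0.4278 -0.028   0.1688] w 0.0852 F [ 0.3 -0.5  1.2] q [-0.26  0.11 -0.4   1.07 -0.   -0.29]
n [2572] box ((428.9859924316406, -30.767019271850586), (60.972930908203125, 15.725367546081543), 0.7716527581214905) z [0.0467 0.0493 0.0507] ang -179.5
 shift now-frame cm [11.88 -0.25 -0.32] turn deg [ 1.26  0.17 -0.68] | shift end-frame cm [11.88 -0.11 -0.28]
```

```bash
python3 -m crank '[1.3,0.2,-0.7,0,-0.1,-0.3,1,0,0,0,4.3,0,0,1,0,0,0,4.4,0,0,1,0,0,0,3.2,0,0,1,0,0,0,0,0,0,1]'; python3 -m crank '[0,0,0,0,0,0,-1,0,0,0,0,0,0,-1,0,0,0,0,0,0,-1,0,0,0,0,0,0,-1,0,0,0,0,0,0,-1,0,0,0,0,0,0,-1]'; python3 -m crank '[0,0,0,-4,0,0,-1,0,0,0,-5,0,0,-1,0,0,0,-5,0,0,-1,0,0,0,-5,0,0,-1,0,0,0,0,0,0,-1]';python3 bay.py 2 10 60
```

```text
time_s: 42.52
ee_pos: [0.4324, -0.032, 0.0528]
tool_rot: [-1.22, 1.202, 1.209]
force: [-0.1, -0.5, 1.1]
width: 0.0851
time_s: 43.28
ee_pos: [0.4327, -0.0319, 0.0537]
tool_rot: [-1.222, 1.2, 1.208]
force: [-1.0, 0.9, 7.5]
width: 0.0147
time_s: 43.9
ee_pos: [0.4321, -0.0317, 0.2462]
tool_rot: [-1.225, 1.198, 1.203]
force: [0.7, -0.5, -2.4]
width: 0.0146
t 43.9 p [ 0.4321 -0.0317  0.2462] w 0.0146 F [ 0.7 -0.5 -2.4] q [-0.27  0.05 -0.26  1.25 -0.   -0.28]
 shift now-frame cm [ -1.79 -18.47   6.64] turn deg [  5.68   0.68 -17.18] | shift end-frame cm [  3.55 -17.45   8.44]
```

```bash
python3 -m crank '[0,0,0,-0.45,-4.6,1.66,-1,0,0,0,-0.45,-4.6,1.66,-1,0,0,0,-0.45,-4.6,1.66,-1,0,0,0,-0.45,-4.6,1.66,-1,2.85,0.34,-8.6,0,0,0,-1,2.85,0.34,-8.6,0,0,0,-1,0,0,0,0,0,0,-1]'; python3 bay.py 2 10 14
```

```text
time_s: 44.78
ee_pos: [0.611, 0.0372, 0.2598]
tool_rot: [-1.281, 1.033, 0.915]
force: [-0.3, -0.2, -1.2]
width: 0.0146
t 44.77 p [0.611  0.0372 0.2598] w 0.0146 F [-0.3 -0.2 -1.2] q [-0.07  0.18 -0.11  0.97 -0.    0.02]
 shift now-frame cm [ 4.12 -0.72 -0.05] turn deg [-0.    0.07 -0.6 ] | shift end-frame cm [ 4.13 -0.68 -0.04]
```

```bash
python3 -m crank '[0,0.1,-0.6,2.1,-0.7,0,-1,0,0,0,2,0,0,-1,0,0,0,0.5,0,0,-1,0,0,0,0,0,0,-1]'; python3 bay.py 2 4 4; python3 -m crank '[0,0,0,0.3,0,0,-1,0,0,0,0.2,0,0,-1,0,0,0,0,0,0,-1]'; python3 bay.py 2 4 4
```

```text
time_s: 45.28
ee_pos: [0.6352, 0.0346, 0.2205]
tool_rot: [-1.287, 1.025, 0.903]
force: [0.6, 0.3, -1.8]
width: 0.0149
t 45.27 p [0.6352 0.0346 0.2205] w 0.0149 F [ 0.6  0.3 -1.8] q [-0.08  0.23 -0.15  0.87 -0.01  0.02]
 shift now-frame cm [0.63 1.02 0.  ] turn deg [-0.03 -0.04  0.17] | shift end-frame cm [0.63 1.02 0.  ]
time_s: 45.65
ee_pos: [0.6364, 0.0346, 0.216]
tool_rot: [-1.288, 1.024, 0.902]
force: [-0.3, -1.0, -1.4]
width: 0.0147
t 45.65 p [0.6364 0.0346 0.216 ] w 0.0147 F [-0.3 -1.  -1.4] q [-0.07  0.24 -0.16  0.85 -0.01  0.02]
 shift now-frame cm [ 0.17  0.99 -0.02] turn deg [-0.04 -0.04  0.27] | shift end-frame cm [ 0.17  0.99 -0.01]
```

```bash
python3 -m crank '[0,0,0,0.2,0,0,-1,0,0,0,0.1,0,0,-1,0,0,0,0,0,0,-1]'; python3 -m crank '[0,0,0,0,0.3,0,-1,0,0,0,0,0.3,0,-1,0,0,0,0,0.2,0,-1,0,0,0,0,0,0,-1]'; python3 -m crank '[0,0,0,0.03,0.2,0,-1,0,0,0,0,0.2,0,-1,0,0,0,0,0,0,-1]'; python3 bay.py 2 4 4
```

```text
time_s: 46.02
ee_pos: [0.637, 0.0346, 0.2142]
tool_rot: [-1.288, 1.023, 0.901]
force: [-7.7, 0.2, 7.3]
width: 0.0146
time_s: 46.52
ee_pos: [0.6309, 0.0351, 0.2123]
tool_rot: [-1.29, 1.021, 0.898]
force: [1.0, 0.8, 6.5]
width: 0.0146
time_s: 46.9
ee_pos: [0.6277, 0.0354, 0.2112]
tool_rot: [-1.29, 1.02, 0.898]
force: [1.3, -0.1, 7.9]
width: 0.0146
t 46.9 p [0.6277 0.0354 0.2112] w 0.0146 F [ 1.3 -0.1  7.9] q [-0.07  0.22 -0.2   0.83 -0.01  0.02]
 shift now-frame cm [-0.01  0.01 -0.02] turn deg [-0.04 -0.04  0.57] | shift end-frame cm [-0.01  0.01 -0.02]
```

```bash
python3 -m crank '[0,0,0,0,0.2,0,-1,0,0,0,0,0.1,0,-1,0,0,0,0,0,0,-1]'; python3 bay.py 2 4 4;  python3 -m crank '[0,0,0,0,0.1,0,-1,0,0,0,0,0.1,0,-1,0,0,0,0,0,0,-1]'; python3 bay.py 2 4 4
```

```text
time_s: 47.28
ee_pos: [0.6261, 0.0355, 0.2109]
tool_rot: [-1.291, 1.018, 0.895]
force: [6.8, -1.6, 6.8]
width: 0.0148
t 47.27 p [0.6261 0.0355 0.2109] w 0.0148 F [ 6.8 -1.6  6.8] q [-0.07  0.22 -0.2   0.82 -0.01  0.02]
 shift now-frame cm [ 0.01 -0.15 -0.01] turn deg [-0.06 -0.04  0.73] | shift end-frame cm [ 0.01 -0.15 -0.01]
time_s: 47.65
ee_pos: [0.6256, 0.0354, 0.2111]
tool_rot: [-1.292, 1.016, 0.893]
force: [12.6, -0.8, 6.1]
width: 0.0146
t 47.65 p [0.6256 0.0354 0.2111] w 0.0146 F [12.6 -0.8  6.1] q [-0.07  0.22 -0.21  0.82 -0.01  0.02]
 shift now-frame cm [ 0.05 -0.19  0.  ] turn deg [-0.08 -0.04  0.91] | shift end-frame cm [ 0.04 -0.19  0.  ]
```

```bash
python3 -m crank '[0,0,0,0,0,0,0.2,0,0,0,0,0,0,0.2,0,0,0,0,0,0,0.2,0,0,0,-3,0,0,0.2,0,0,0,-4,0,0,0.2,0,0,0,0,0,0,1]'; python3 - <<'E'
from h import *
p,R=st(); c=cams.camera("wrist"); cv2.imwrite("pics/w7.png",c["frame"]); np.save("w7.npy",c,allow_pickle=True)
goal([.432,.1218,.17],down(70),p,R)
E
python3 seat.py w7.npy 2; python3 seat.py w7.npy 1
```

```text
time_s: 48.4
ee_pos: [0.6, 0.0381, 0.2771]
tool_rot: [-1.29, 1.02, 0.898]
force: [0.0, -0.5, -0.7]
width: 0.0677
t 48.4 p [0.6    0.0381 0.2771] w 0.0677 F [ 0.  -0.5 -0.7] q [-0.07  0.15 -0.12  0.98 -0.01  0.02]
 shift now-frame cm [ 4.58 19.99  6.8 ] turn deg [14.63  2.37 18.46] | shift end-frame cm [10.71 18.65  2.12]
slab top: n 9199 x [-50.3  40.4] y [-24.7  26.6] z [16.8 18.  19.1]
bar [-0.8  1.1] [16.  61.3] 89.7 z 49.7
slab top: n 7595 x [-50.4  39.8] y [-25.   26.5] z [16.4 18.  19.1]
bar [-1.6  0.6] [60.2 16.5] 0.0 z 49.7
```

```bash
python3 -m crank '[4.9,0.8,6.15,0,0,0,1,4.9,0.8,6.15,0,0,0,1,4.9,0.8,6.15,0,0,0,1,0,0,0,0,4.7,0.5,1,0,0,0,0,4.7,0.5,1,0,0,0,0,4.7,0.5,1,0,0,0,0,4.6,0.5,1,0,0,0,5.1,0,0,1,0,0,0,5.1,0,0,1,0,0,0,0,0,0,1]'; python3 blk.py .432 .1218
```

```text
time_s: 49.7
ee_pos: [0.4278, 0.1208, 0.1695]
tool_rot: [-0.943, 1.366, 0.955]
force: [-0.5, -0.1, 0.3]
width: 0.0852
t 49.7 p [0.4278 0.1208 0.1695] w 0.0852 F [-0.5 -0.1  0.3] q [ 0.09  0.13 -0.37  1.08  0.    0.44]
n [2540] box ((431.4813537597656, 120.21400451660156), (15.6659517288208, 61.37160110473633), 69.41785430908203) z [0.0467 0.0493 0.0507] ang 158.9
 shift now-frame cm [11.94 -0.51  0.13] turn deg [ 1.   -0.29 -0.68] | shift end-frame cm [11.95 -0.37  0.07]
```

```bash
python3 -m crank '[1,-0.3,-0.7,0,-0.3,0.1,1,0,0,0,4.3,0,0,1,0,0,0,4.4,0,0,1,0,0,0,3.3,0.1,0,1,0,0,0,0,0,0,1]'; python3 -m crank '[0,0,0,0,0,0,-1,0,0,0,0,0,0,-1,0,0,0,0,0,0,-1,0,0,0,0,0,0,-1,0,0,0,0,0,0,-1,0,0,0,0,0,0,-1]'; python3 -m crank '[0,0,0,-4,0,0,-1,0,0,0,-5,0,0,-1,0,0,0,-5,0,0,-1,0,0,0,-5,0,0,-1,0,0,0,0,0,0,-1]';python3 bay.py 3 10 60
```

```text
time_s: 50.38
ee_pos: [0.4336, 0.1212, 0.0524]
tool_rot: [-0.936, 1.355, 0.93]
force: [-0.8, -0.3, 0.2]
width: 0.0855
time_s: 51.12
ee_pos: [0.4339, 0.1212, 0.0535]
tool_rot: [-0.937, 1.353, 0.929]
force: [-1.3, -1.2, 9.1]
width: 0.015
time_s: 51.75
ee_pos: [0.4332, 0.1214, 0.2461]
tool_rot: [-0.938, 1.348, 0.926]
force: [0.7, 0.3, -2.5]
width: 0.0147
t 51.75 p [0.4332 0.1214 0.2461] w 0.0147 F [ 0.7  0.3 -2.5] q [ 0.09  0.08 -0.23  1.25 -0.    0.45]
 shift now-frame cm [ -1.75 -18.22   5.38] turn deg [-15.78  -2.23 -17.08] | shift end-frame cm [  3.94 -18.66   0.18]
```

```bash
python3 -m crank '[0,0,0,-0.44,-4.55,1.35,-1,0,0,0,-0.44,-4.55,1.35,-1,0,0,0,-0.44,-4.55,1.35,-1,0,0,0,-0.44,-4.55,1.35,-1,-5.26,-0.74,-5.7,0,0,0,-1,-5.26,-0.74,-5.7,0,0,0,-1,-5.26,-0.74,-5.7,0,0,0,-1,0,0,0,0,0,0,-1]'; python3 bay.py 3 10 14
```

```text
time_s: 52.75
ee_pos: [0.619, 0.1063, 0.2606]
tool_rot: [-1.284, 1.034, 0.912]
force: [0.1, 0.2, -2.0]
width: 0.0146
t 52.75 p [0.619  0.1063 0.2606] w 0.0146 F [ 0.1  0.2 -2. ] q [ 0.06  0.21 -0.07  0.98 -0.05  0.14]
 shift now-frame cm [ 4.15 -0.52  0.01] turn deg [ 0.01 -0.09 -0.5 ] | shift end-frame cm [ 4.15 -0.49  0.  ]
```

```bash
python3 -m crank '[0,-0.1,-0.5,2.1,-0.4,0,-1,0,0,0,2,0,0,-1,0,0,0,0.5,0,0,-1,0,0,0,0,0,0,-1]'; python3 bay.py 3 2 4; python3 -m crank '[0,0,0,0.3,0,0,-1,0,0,0,0.2,0,0,-1,0,0,0,0,0,0,-1]'; python3 -m crank '[0,0,0,0.2,0,0,-1,0,0,0,0.1,0,0,-1,0,0,0,0,0,0,-1]'; python3 bay.py 3 2 4
```

```text
time_s: 53.25
ee_pos: [0.6391, 0.1044, 0.2188]
tool_rot: [-1.286, 1.026, 0.905]
force: [-0.2, 0.4, -1.5]
width: 0.0148
t 53.25 p [0.6391 0.1044 0.2188] w 0.0148 F [-0.2  0.4 -1.5] q [ 0.05  0.26 -0.12  0.88 -0.04  0.14]
 shift now-frame cm [0.56 0.94 0.01] turn deg [-0.05  0.    0.05] | shift end-frame cm [0.56 0.94 0.01]
time_s: 53.62
ee_pos: [0.6404, 0.1044, 0.2147]
tool_rot: [-1.287, 1.024, 0.904]
force: [-0.1, 0.2, -2.0]
width: 0.0148
time_s: 54.0
ee_pos: [0.6409, 0.1044, 0.2131]
tool_rot: [-1.288, 1.024, 0.904]
force: [-9.5, 0.2, 8.9]
width: 0.0148
t 54.0 p [0.6409 0.1044 0.2131] w 0.0148 F [-9.5  0.2  8.9] q [ 0.05  0.26 -0.13  0.86 -0.04  0.13]
 shift now-frame cm [-0.04  0.94 -0.  ] turn deg [0.03 0.02 0.22] | shift end-frame cm [-0.04  0.94 -0.  ]
```

```bash
python3 -m crank '[0,0,0,0,0.3,0,-1,0,0,0,0,0.3,0,-1,0,0,0,0,0.2,0,-1,0,0,0,0,0,0,-1]'; python3 -m crank '[0,0,0,0.03,0.2,0,-1,0,0,0,0,0.2,0,-1,0,0,0,0,0,0,-1]';  python3 -m crank '[0,0,0,0,0.1,0,-1,0,0,0,0,0.1,0,-1,0,0,0,0,0,0,-1]'; python3 bay.py 3 2 4
```

```text
time_s: 54.5
ee_pos: [0.6351, 0.105, 0.2112]
tool_rot: [-1.289, 1.021, 0.901]
force: [-0.1, 0.7, 5.5]
width: 0.0149
time_s: 54.88
ee_pos: [0.6318, 0.1053, 0.2101]
tool_rot: [-1.289, 1.02, 0.9]
force: [1.2, -0.3, 7.3]
width: 0.0147
time_s: 55.25
ee_pos: [0.6311, 0.1052, 0.21]
tool_rot: [-1.29, 1.019, 0.898]
force: [7.9, -1.2, 5.6]
width: 0.0152
t 55.25 p [0.6311 0.1052 0.21  ] w 0.0152 F [ 7.9 -1.2  5.6] q [ 0.05  0.24 -0.17  0.84 -0.05  0.14]
 shift now-frame cm [-0.02 -0.1   0.  ] turn deg [-0.04  0.04  0.62] | shift end-frame cm [-0.02 -0.1   0.  ]
```

```bash
python3 -m crank '[0,0,0,0,0.1,0,-1,0,0,0,0,0,0,-1,0,0,0,0,0,0,0.2,0,0,0,0,0,0,0.2,0,0,0,0,0,0,0.2,0,0,0,-3,0,0,0.2,0,0,0,-4,0,0,0.2,0,0,0,0,0,0,1]'; python3 - <<'E'
from h import *
c=cams.camera("wrist"); np.save("w8.npy",c,allow_pickle=True)
E
python3 seat.py w8.npy 3; python3 seat.py w8.npy 2;python3 seat.py w8.npy 4
python3 -m crank '[0,0,0,-5,5,0,1,0,0,0,-5,5,0,1,0,0,0,0,5,0,1,0,0,0,0,5,0,1,0,0,0,0,0,0,1]'
python3 - <<'E'
from h import *
st()
ims=[]
for n in("scene","side","wrist"):
    c=cams.camera(n); np.save(n+"1.npy",c,allow_pickle=True); ims.append(c["frame"])
s=[cv2.resize(i,(400,300)) for i in ims]; s.append(cv2.resize(ims[0][150:360,160:440],(400,300)))
cv2.imwrite("pics/end.png",cv2.vconcat([cv2.hconcat(s[:2]),cv2.hconcat(s[2:])]))
E
for b in 0 1 2 3 4; do python3 seat.py wrist1.npy $b; done
```

```text
time_s: 56.25
ee_pos: [0.6061, 0.1078, 0.2766]
tool_rot: [-1.289, 1.02, 0.901]
force: [0.2, -0.6, 0.3]
width: 0.0679
slab top: n 8370 x [-49.9  40.9] y [-24.6  26.5] z [16.8 18.  19.1]
bar [-0.3  1.1] [16.  61.7] 89.8 z 49.7
slab top: n 7493 x [-42.3  39.7] y [-24.1  27.3] z [16.5 18.  19.1]
bar [-1.8  1.3] [16.4 59.4] 89.6 z 49.7
slab top: n 7685 x [-41.2  41.3] y [-25.6  25.9] z [16.3 18.  19.1]
bar [-1.6  0.5] [16.8 57.3] 89.5 z 49.6
time_s: 56.92
ee_pos: [0.3966, 0.1263, 0.2967]
tool_rot: [-1.288, 1.026, 0.907]
force: [0.3, -1.0, 0.2]
width: 0.0853
t 56.92 p [0.3966 0.1263 0.2967] w 0.0853 F [ 0.3 -1.   0.2] q [ 0.16 -0.17 -0.37  1.06 -0.08  0.23]
slab top: n 118 x [-52.3  -6.9] y [-30.2   1.2] z [12.2 16.  18.5]
bar [16.8  2.8] [14.9  9.3] 73.7 z 49.4
slab top: n 436 x [-50.7   1.3] y [15.3 30.6] z [13.1 17.5 19.1]
slab top: n 2218 x [-51.   15.3] y [-25.9  27.3] z [14.3 17.9 19.1]
bar [-22.4   1.4] [19.8 15.9] 1.1 z 49.3
slab top: n 2157 x [-50.7   1.3] y [-24.6  26.6] z [15.5 17.9 19.1]
bar [-27.    1.4] [15.2 11. ] 89.9 z 48.8
slab top: n 2160 x [-50.4  15.2] y [-25.5  25.7] z [14.5 17.9 19.1]
bar [-21.6   0.6] [16.3 19.5] 88.4 z 49.3
```

View pics/end.png

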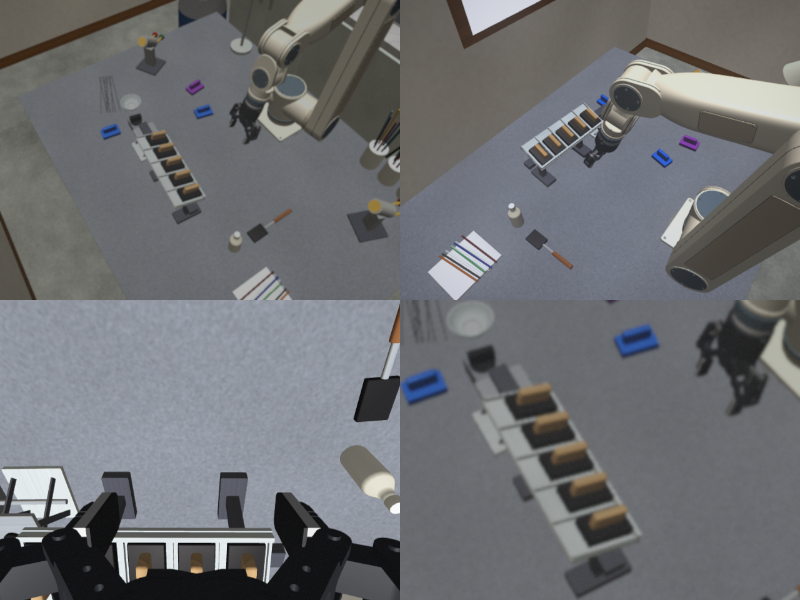

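All five bays hold one block each, lined up along the cleat. The bottle, dish, paddle and decoys haven't moved, and the arm is clear, so I'm handing in.

```bash
python3 -c "from h import *; print(workorder.finish_job()); st()"
```

```text
the job is handed in; nothing more can be done
None
the job is handed in; nothing more can be done
```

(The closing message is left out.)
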